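Set up the hall console's candle and picture tray

ROBOT

A 7-joint arm with a two-finger parallel gripper is mounted at the origin on the work surface. World frame = base frame: x ahead of the robot, y to its left, z up, the work surface at z = 0. Lengths are in m, angles in rad, forces in N, time in s.
With the tool pointing down it reaches from about 0.425 to 0.875 m from the base axis. Payload 4.7 kg.
Tool frame: the origin (TCP) lies at the very end of the fingers, on their centre line; the grasp point (between the pads) lies 19 mm behind it; z points along the fingers, y is the line along which they close (so a half turn about z gives the same grasp; the last joint's range is limited). The gripper opens to 85 mm and grips with 20 to 120 N. Pads are 22 mm wide; open, the fingers measure 114 mm over their backs; the gripper's body (76 mm by 85 mm) begins 54 mm behind the grasp point. The pads swing forward as they close: fully open they stand 13 mm farther back than shut.
Start: joints at [1.157, 0.321, -0.07, 1.45, 0.023, 1.371, -0.057], TCP at [0.27, -0.591, 0.199] pointing down, gripper open.
Joint ranges: [-2.86, 2.86], [-0.3, 2.09], [-1.38, 1.24], [0.06, 2.45], [-1.56, 4.7], [0.09, 2.05], [-2.69, 2.69]. Speed limits (rad/s): [2.57, 2.57, 3.14, 3.14, 3.14, 3.14, 3.14].

INTERFACE

Orientations are given as a unit quaternion [x, y, z, w].
In Python, from cell import r gives the robot as it stands. The module is installed in compiled form; this text tells all that it offers.
- The arm moves only by the shell command python3 -m pendant 'ROWS'. ROWS is JSON, a list of rows, each an object of numbers: "dx", "dy", "dz": the shift along the tool's x, y, z in units of 0.4 m (1.0 is 0.4 m); "ax", "ay", "az": the turn, a rotation vector about the tool's x, y, z in units of pi rad (1.0 is pi rad); "hand": the closure, from 0 (fully open) to 1 (shut). A call has exactly 10 rows; each row is the pose to reach, as a shift and turn from the pose commanded when the call began, along the tool's axes at that moment, turning the shorter way round; what a row does not reach only later rows make up. A row lasts 1/10 s, in which the tool goes at most 50 mm and 8.59 degrees, less where a joint would pass 70% of its speed; a pose out of reach is approached as far as the arm can. A call with a number of a shift or a turn outside -1 to 1 is refused whole. A call with a gripper value outside its range is refused whole. The fingers move at their own pace and stop on an object; the grip force is fixed at half the most. Time passes only in rows, so rows that repeat a pose let the fingers close, or fill a call up. It gives the time, the measured TCP pose, the force, the opening and the grip force at its end, in the units of the state.
- r.observe(): the state, without advancing time (a new reading comes with each control period).
- r.read_camera(name): name is "scene" or "top" or "wrist"; returns a dict with "img" (480x640x3 uint8, blue, green, red), "z_map" (480x640 float32, m along the optical axis (not along the pixel's ray), 0 where there is no reading), "mtx" (3x3 intrinsics, pixels), "rvec" (rotation vector, rad) and "tvec" (3), from world to camera coordinates, as OpenCV has them. Camera axes: x right, y down, z forward; pixel columns grow to the right and rows downward; lengths in m; the calibration is good to about 2 mm. A picture is of the moment at which its call begins.
- r.sign_off(): hands the job in; it is judged then, once.
The state is a dict: "time": time; "qpos": joint angles; "qvel": joint speeds; "joint_efforts": joint torques, N m; "tcp_pos": TCP position; "eef_rot": TCP orientation; "contact_force": force on the tool from outside, world axes, zero at the start; "moment": the same for the moment, N m; "gripper_width": opening from 0.0 (shut) to 1.0 (fully open); "gripper_force": force on a finger pad.
Only numpy, scipy, OpenCV 4.12 (cv2) and the standard library are available. Lean on these libraries where they do the work, as an engineer would, in place of code of your own. Each camera call takes 0.05 s, during which the arm holds its last target. There are 200 camera calls.

TASK

Gather the display on the hall console into the dark tray. First, while the tray is still free of candles, lean the picture frame against the middle of the tray's back panel, bottom edge on the tray floor, square to the panel, tipped back a little and with the picture facing out; then stand each of the three candles centrally on the coaster of its own colour. Leave the two wooden-lidded jars that look like candles where they are, and tip nothing over.

Things in the scene. Friction and masses are not known exactly. Their poses are not given: they have to be found in the camera images.
- tray: Fixed dark-wood tray, 180 (x) by 290 mm (y), inner floor at z = 8 mm. Origin: centre of underside. Upright back panel along its -x side, x -90 to -78 mm, top at z = 80 mm; the other sides have a lip 6 mm thick, top at z = 16 mm. Front (+x) faces away from the robot, within 0.25 rad. Coasters lie in a row at x = 40, y = -88, 0, 88 mm, colours in any order.
- frame: Loose white picture frame, 15 (x) by 90 (y) by 140 mm (z), 0.2 kg. Origin: centre of bottom edge; x points out of the picture side (blue and sand seascape), back brown. Starts upright in the open slot (19 mm wide, floor at 10 mm) of a fixed light-wood block, 65 by 100 by 40 mm tall, centred under it and turned with it; x within 0.4 rad of world +x.
- candle_white: Loose candle in a white jar, a plain upright cylinder 48 mm in diameter and 80 mm tall, about 0.22 kg; cream wax and a thin black wick, 10 mm higher, at the middle of the top. Origin: centre of the underside, z up.
- candle_terracotta: Loose candle in a terracotta jar, a plain upright cylinder 48 mm in diameter and 66 mm tall, about 0.22 kg; cream wax and a thin black wick, 10 mm higher, at the middle of the top. Origin: centre of the underside, z up.
- candle_green: Loose candle in a green jar, a plain upright cylinder 48 mm in diameter and 54 mm tall, about 0.22 kg; cream wax and a thin black wick, 10 mm higher, at the middle of the top. Origin: centre of the underside, z up.
- coaster_white: Fixed white round coaster, 76 mm in diameter, 3 mm thick, on the tray's floor (its top 11 mm above the table). Origin: centre of its underside. The three coasters change places from start to start.
- coaster_terracotta: Fixed terracotta round coaster, 76 mm in diameter, 3 mm thick, on the tray's floor (its top 11 mm above the table). Origin: centre of its underside. The three coasters change places from start to start.
- coaster_green: Fixed green round coaster, 76 mm in diameter, 3 mm thick, on the tray's floor (its top 11 mm above the table). Origin: centre of its underside. The three coasters change places from start to start.
- lidded_white: Look-alike of the white candle that is not a candle: loose white storage jar, cylinder 48 mm in diameter and 74 mm tall including its oak-coloured wooden lid, with a small wooden knob 8 mm higher; no wax, no wick. Origin: centre of the underside. To be left where it stands.
- lidded_green: Look-alike of the green candle that is not a candle: loose green storage jar, cylinder 48 mm in diameter and 60 mm tall including its oak-coloured wooden lid, with a small wooden knob 8 mm higher; no wax, no wick. Origin: centre of the underside. To be left where it stands.

How it is judged:
On the way:
1. the frame leans, released, against the middle of the back panel, picture outwards, while no candle is in the tray yet (angle between frame's own x axis and vertical between 1.2 and 1.51 rad and angle between the y axis of frame and the y axis of tray, either way round below 0.17 rad and x of frame in the frame of tray between -0.078 and -0.03 m and y of frame in the frame of tray between -0.025 and 0.025 m and z of frame in the frame of tray between 0.004 and 0.016 m and contact force between frame and the fingers below 0.05 N and linear speed of frame below 0.02 m/s and horizontal distance between each of candle_white, candle_terracotta, candle_green and coaster_white above 0.062 m and horizontal distance between each of candle_white, candle_terracotta, candle_green and coaster_terracotta above 0.062 m and horizontal distance between each of candle_white, candle_terracotta, candle_green and coaster_green above 0.062 m), for 0.2 s.
At the end, for the whole second after the job is handed in: Frame on the tray floor, within 25 mm of the panel's middle, square within 10 degrees, tipped back 3.5 to 21 degrees, picture outwards; each candle upright within 15 mm of the centre of its own colour's coaster; lidded jars upright within 20 mm of their start; all released, at rest (angle between frame's own x axis and vertical between 1.2 and 1.51 rad and angle between the y axis of frame and the y axis of tray, either way round below 0.17 rad and x of frame in the frame of tray between -0.078 and -0.03 m and y of frame in the frame of tray between -0.025 and 0.025 m and z of frame in the frame of tray between 0.004 and 0.016 m and contact force between each of frame, candle_white, candle_terracotta, candle_green and the fingers below 0.05 N and linear speed of each of frame, candle_white, candle_terracotta, candle_green below 0.02 m/s and horizontal distance between candle_white and coaster_white below 0.015 m and z of candle_white in the frame of coaster_white between 0 and 0.008 m and angle between each of candle_white, candle_terracotta, candle_green, lidded_white, lidded_green's own z axis and vertical below 0.1 rad and horizontal distance between candle_terracotta and coaster_terracotta below 0.015 m and z of candle_terracotta in the frame of coaster_terracotta between 0 and 0.008 m and horizontal distance between candle_green and coaster_green below 0.015 m and z of candle_green in the frame of coaster_green between 0 and 0.008 m and distance of each of lidded_white, lidded_green from where it was at the start of the episode below 0.02 m); the robot touches nothing.
It fails at once if a lidded jar is pushed more than 20 mm from its place or tipped (distance of any of lidded_white, lidded_green from where it was at the start of the episode above 0.02 m or angle between any of lidded_white, lidded_green's own z axis and vertical above 0.4 rad).
It fails at once if a candle is tipped over (angle between any of candle_white, candle_terracotta, candle_green's own z axis and vertical above 0.8 rad).
It fails at once if the picture frame falls over (angle between frame's own z axis and vertical above 1 rad).
It also fails if it takes over 118 s, if anything falls off the work surface, if the arm or the gripper's body presses on something with over 40 N, if the wrist force passes 120 N, or if a joint passes its speed limit or range.

## Working session

There is one attempt and no reset: what is moved stays moved. The work goes in short steps, Python scripts to look and compute and a shell command to move; the robot and the scene stay as the last step left them, time stands still between calls to the robot, and variables do not carry over. Pictures are saved under pics/ and viewed, at most 14 in all, crops included, and the job is handed in when it is done.

```bash
mkdir -p pics; cat > h.py <<'E'
import numpy as np, cv2
from scipy.spatial.transform import Rotation as R
from cell import r
def cam(n):
    c=r.read_camera(n); c['R']=cv2.Rodrigues(np.array(c['rvec'],float))[0]; c['t']=np.array(c['tvec'],float).reshape(3); c['K']=np.array(c['mtx'],float); return c
def cloud(c):
    v,u=np.mgrid[:480,:640]; z=c['z_map']; K=c['K']
    p=np.stack([(u-K[0,2])/K[0,0]*z,(v-K[1,2])/K[1,1]*z,z],-1)
    w=(p-c['t'])@c['R']; w[z==0]=np.nan; return w
def ray(c,u,v,h):
    "world point on pixel ray at height h"
    d=c['R'].T@np.linalg.solve(c['K'],[u,v,1.]); o=-c['R'].T@c['t']; return o+d*(h-o[2])/d[2]
def tri(c1,p1,c2,p2):
    A=[];b=[]
    M=np.zeros((3,3));s=np.zeros(3)
    for c,p in((c1,p1),(c2,p2)):
        d=c['R'].T@np.linalg.solve(c['K'],[p[0],p[1],1.]);d/=np.linalg.norm(d);o=-c['R'].T@c['t'];P=np.eye(3)-np.outer(d,d);M+=P;s+=P@o
    return np.linalg.solve(M,s)
def go(pos=None,yaw=None,rot=None):
    "print row values from the present pose to target pose"
    o=r.observe(); q=R.from_quat(o['eef_rot']); p=np.array(o['tcp_pos'])
    d=q.inv().apply(np.array(pos)-p)/0.4
    T=q if rot is None and yaw is None else (rot if rot is not None else R.from_euler('ZX',[yaw,np.pi]))
    a=(q.inv()*T).as_rotvec()/np.pi
    print('d',d.round(4),'a',a.round(4))
E
python3 - <<'E'
from h import *
import pickle
o=r.observe(); print({k:np.round(v,3) for k,v in o.items()})
D={}
for n in('scene','top'):
    c=cam(n); D[n]=c; cv2.imwrite(f'pics/{n}0.png',c['img']); print(n,-c['R'].T@c['t'],c['K'][0,0])
pickle.dump(D,open('d0.pkl','wb'))
E
```

```text
{'time': np.float64(0.0), 'qpos': array([ 1.157,  0.322, -0.07 ,  1.452,  0.023,  1.371, -0.057]), 'qvel': array([ 0.001, -0.001, -0.002,  0.   , -0.001,  0.001, -0.   ]), 'joint_efforts': array([ 0.0000e+00, -4.9359e+01, -3.8200e-01, -3.1434e+01,  1.3000e-02,
        1.1000e-02, -0.0000e+00]), 'tcp_pos': array([ 0.269, -0.591,  0.198]), 'eef_rot': array([ 0.977,  0.212, -0.   , -0.001]), 'contact_force': array([ 0.023,  0.038, -0.215]), 'moment': array([0.05 , 0.028, 0.024]), 'gripper_force': np.float64(0.0), 'gripper_width': np.float64(1.002)}
scene [0.92804453 0.45815468 0.93067534] 515.740349943312
top [ 0.44466676 -0.03382899  1.41492636] 569.6146348487011
```

View pics/top0.png

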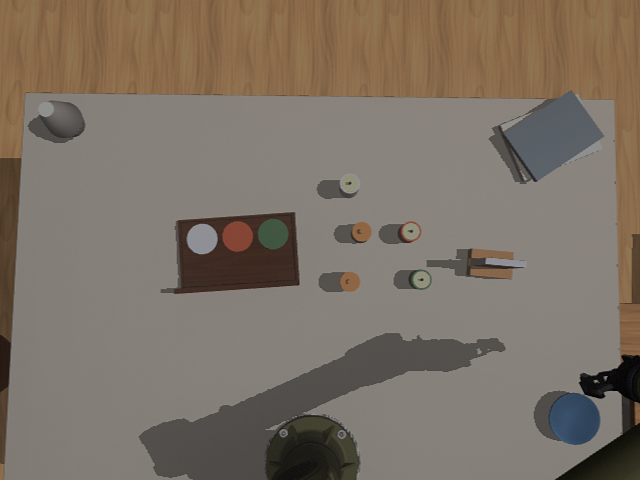

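View pics/scene0.png

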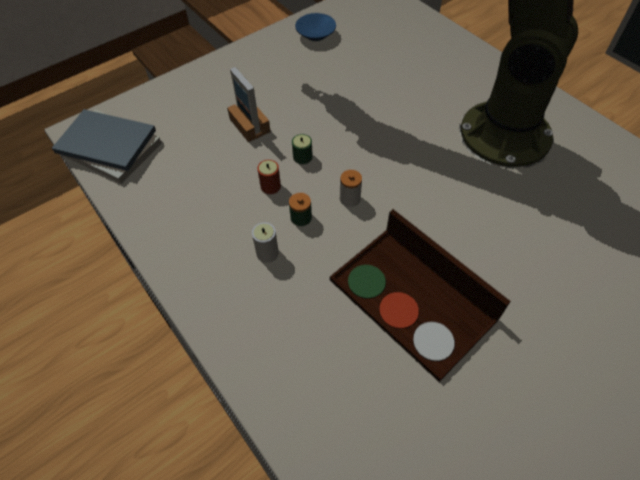

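The top view shows the white, terracotta and green candles (wicks) at (349,185), (410,232) and (421,280). The lidded jars are at (362,232) and (350,282), and the frame top is near (505,263). The coasters are W (202,239), T (238,236) and G (273,234). In the scene view the wicks are at (264,231), (268,167) and (302,139). I'll enlarge both.

```bash
python3 - <<'E'
import pickle,cv2,numpy as np
D=pickle.load(open('d0.pkl','rb'))
t=D['top']['img'];s=D['scene']['img']
a=cv2.resize(t[165:300,320:535],None,fx=3.7,fy=3.7,interpolation=cv2.INTER_CUBIC)
cv2.imwrite('pics/topc.png',a)
b=cv2.resize(s[60:270,215:415],None,fx=2.8,fy=2.8,interpolation=cv2.INTER_CUBIC)
cv2.imwrite('pics/scc.png',b)
from h import *
for n in D:
    c=D[n]; w=cloud(c); np.save(f'w_{n}.npy',w)
w=np.load('w_top.npy')
for nm,(u,v) in dict(cw=(349,185),ct=(410,232),cg=(421,280),lg=(362,232),lw=(350,282)).items():
    p=w[v-14:v+15,u-14:u+15].reshape(-1,3); p=p[p[:,2]>0.045]; zt=np.median(p[:,2]); q=p[abs(p[:,2]-zt)<.006]
    print(nm,len(q),q[:,:2].mean(0).round(4),(q.max(0)[:2]+q.min(0)[:2])/2,zt.round(4),np.ptp(q,axis=0).round(3))
hsv=cv2.cvtColor(t,cv2.COLOR_BGR2HSV)
for nm,(u,v) in dict(W=(202,239),T=(238,236),G=(273,234)).items():
    ref=t[v-3:v+4,u-3:u+4].reshape(-1,3).mean(0); m=(np.linalg.norm(t.astype(float)-ref,axis=2)<45)
    k=np.zeros_like(m); k[v-20:v+21,u-19:u+20]=1; m&=k.astype(bool)
    n,l,st,cc=cv2.connectedComponentsWithStats(m.astype(np.uint8)); L=l[v,u]
    print(nm,cc[L],st[L],ray(D['top'],*cc[L],0.011),np.nanmedian(w[l==L][:,2]))
# frame & panel & stand
p=w[225:300,440:540].reshape(-1,3)
f=p[p[:,2]>0.125]; print('frame top',len(f),f.mean(0),f.min(0),f.max(0)); x=cv2.minAreaRect((f[:,:2]*1000).astype(np.float32)); print(x)
b=p[(p[:,2]>0.033)&(p[:,2]<0.046)]; print('block',len(b),cv2.minAreaRect((b[:,:2]*1000).astype(np.float32)))
p=w[200:300,160:310].reshape(-1,3); b=p[(p[:,2]>0.07)&(p[:,2]<.09)]; print('panel',len(b),np.median(b[:,2]),cv2.minAreaRect((b[:,:2]*1000).astype(np.float32)))
p=w[205:300,165:310].reshape(-1,3);b=p[(p[:,2]>0.005)&(p[:,2]<.09)]; print('tray',cv2.minAreaRect((b[:,:2]*1000).astype(np.float32)))
ws=np.load('w_scene.npy'); 
f=ws[60:140,220:275].reshape(-1,3); f=f[(f[:,2]>0.055)]; print('frame scene',len(f),f.min(0),f.max(0),cv2.minAreaRect((f[:,:2]*1000).astype(np.float32)))
E
```

```text
cw 305 [ 0.6655 -0.0806] [ 0.66651288 -0.08015231] 0.0804 [0.049 0.045 0.012]
ct 312 [ 0.5556 -0.2274] [ 0.55597341 -0.22751523] 0.0659 [0.048 0.048 0.012]
cg 310 [ 0.4419 -0.2548] [ 0.44144331 -0.2550783 ] 0.0545 [0.045 0.046 0.011]
lg 283 [ 0.5537 -0.1114] [ 0.55349745 -0.110874  ] 0.0602 [0.046 0.046 0.012]
lw 293 [ 0.4347 -0.0845] [ 0.43419436 -0.08446736] 0.0738 [0.045 0.047 0.012]
W [201.80337079 238.54634831] [187 224  30  30 712] [0.53376328 0.28122189 0.011     ] 0.010954518030966911
T [237.10242588 235.89757412] [222 221  31  31 742] [0.54164994 0.19390706 0.011     ] 0.01122822671338274
G [272.72913992 233.43902439] [257 218  32  32 779] [0.54907312 0.10581208 0.011     ] 0.010990591083278926
frame top 320 [ 0.48248033 -0.42373341  0.14815145] [ 0.47257792 -0.4708758   0.12579015] [ 0.4937179  -0.37943633  0.15580986]
((482.7193298339844, -425.3350830078125), (91.4754409790039, 15.743535995483398), 85.56843566894531)
block 751 ((483.01995849609375, -425.931884765625), (101.30397033691406, 65.28595733642578), 85.84107208251953)
panel 635 0.08009400607184379 ((418.0820007324219, 182.32467651367188), (11.947609901428223, 289.5592346191406), 4.871758937835693)
tray ((502.8398132324219, 195.00289916992188), (233.37533569335938, 359.29913330078125), 0.926398754119873)
frame scene 775 [ 0.47616438 -0.46975971  0.05501746] [ 0.49783063 -0.37565049  0.15329925] ((486.16424560546875, -422.5664978027344), (94.1044692993164, 17.66422462463379), 86.39169311523438)
```

View pics/topc.png

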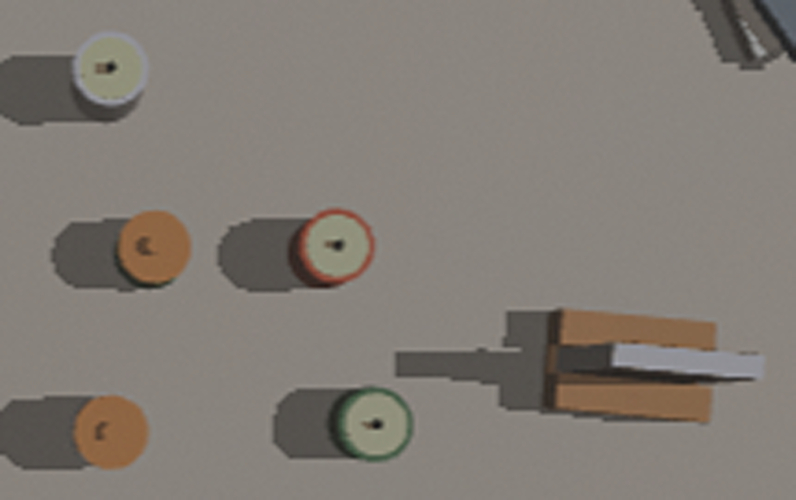

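View pics/scc.png

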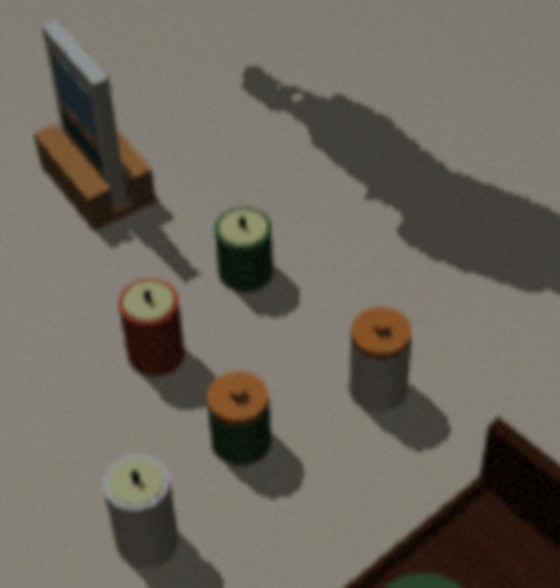

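The crops put the wicks at top (349.7,183.4), (411.1,231.2) and (421.6,279.6), and at scene (263.9,231.4), (268.2,166.4) and (301.8,140.4). The frame's picture side faces up in the top image, which is +x. I'll triangulate these as a check and work out the first move.

```bash
python3 - <<'E'
from h import *
import pickle
D=pickle.load(open('d0.pkl','rb'))
for a,b in (((349.7,183.4),(263.9,231.4)),((411.1,231.2),(268.2,166.4)),((421.6,279.6),(301.8,140.4))):
    print(tri(D['top'],a,D['scene'],b).round(4))
# frame top near-corner check: crop top (612,345),(764,378); scene (46,25),(107,78)
print(tri(D['top'],(320+764/3.7,165+355/3.7),D['scene'],(215+46/2.8,60+25/2.8)).round(4))
go([.4827,-.4253,.24],np.radians(85.75))
E
```

```text
[ 0.6655 -0.0805  0.0781]
[ 0.5548 -0.2277  0.0662]
[ 0.441  -0.2552  0.0532]
[ 0.4846 -0.4705  0.1476]
d [ 0.657  -0.1558 -0.1038] a [-5.000e-04 -3.000e-04 -3.402e-01]
```

```bash
python3 -m pendant '[{"dz":-0.104},{"dx":0.657,"dy":-0.156,"dz":-0.104,"az":-0.34},{"dx":0.657,"dy":-0.156,"dz":-0.104,"az":-0.34},{"dx":0.657,"dy":-0.156,"dz":-0.104,"az":-0.34},{"dx":0.657,"dy":-0.156,"dz":-0.104,"az":-0.34},{"dx":0.657,"dy":-0.156,"dz":-0.104,"az":-0.34},{"dx":0.657,"dy":-0.156,"dz":-0.104,"az":-0.34},{"dx":0.657,"dy":-0.156,"dz":-0.104,"az":-0.34},{"dx":0.657,"dy":-0.156,"dz":-0.104,"az":-0.34},{"dx":0.657,"dy":-0.156,"dz":-0.104,"az":-0.34}]'
python3 - <<'E'
from h import *
o=r.observe(); print(o['tcp_pos'],R.from_quat(o['eef_rot']).as_euler('ZXY',degrees=True))
c=cam('wrist'); cv2.imwrite('pics/w1.png',c['img']); w=cloud(c).reshape(-1,3)
f=w[(w[:,2]>.143)&(w[:,2]<.158)&(abs(w[:,0]-.483)<.06)&(abs(w[:,1]+.425)<.09)]
print(len(f),np.median(f[:,2]) if len(f) else 0,cv2.minAreaRect((f[:,:2]*1000).astype(np.float32)) if len(f)>5 else '')
go([.4827,-.4253,.106],np.radians(85.75))
E
```

```text
[ 0.26938005 -0.59095154  0.19839748] [-1.55489773e+02 -1.01335691e-01  1.79993520e+02]
0 0 
d [ 0.657  -0.1555  0.2317] a [-4.000e-04 -2.000e-04 -3.402e-01]validation failed for argument at $[0]...
```

View pics/w1.png

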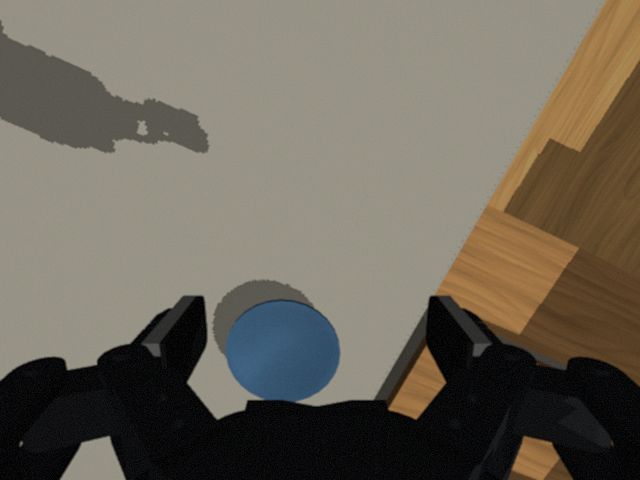

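The move was refused, since each row needs every key. The wrist view just shows the start place: the bowl at (283,350) between the fingers.

```bash
python3 -m pendant '[{"dx":0,"dy":0,"dz":-0.104,"ax":0,"ay":0,"az":0,"hand":0},{"dx":0.657,"dy":-0.156,"dz":-0.104,"ax":0,"ay":0,"az":-0.34,"hand":0},{"dx":0.657,"dy":-0.156,"dz":-0.104,"ax":0,"ay":0,"az":-0.34,"hand":0},{"dx":0.657,"dy":-0.156,"dz":-0.104,"ax":0,"ay":0,"az":-0.34,"hand":0},{"dx":0.657,"dy":-0.156,"dz":-0.104,"ax":0,"ay":0,"az":-0.34,"hand":0},{"dx":0.657,"dy":-0.156,"dz":-0.104,"ax":0,"ay":0,"az":-0.34,"hand":0},{"dx":0.657,"dy":-0.156,"dz":-0.104,"ax":0,"ay":0,"az":-0.34,"hand":0},{"dx":0.657,"dy":-0.156,"dz":-0.104,"ax":0,"ay":0,"az":-0.34,"hand":0},{"dx":0.657,"dy":-0.156,"dz":-0.104,"ax":0,"ay":0,"az":-0.34,"hand":0},{"dx":0.657,"dy":-0.156,"dz":-0.104,"ax":0,"ay":0,"az":-0.34,"hand":0}]'
python3 - <<'E'
from h import *
o=r.observe(); print(o['tcp_pos'],R.from_quat(o['eef_rot']).as_euler('ZXY',degrees=True))
c=cam('wrist'); cv2.imwrite('pics/w2.png',c['img']); w=cloud(c).reshape(-1,3)
f=w[(w[:,2]>.143)&(w[:,2]<.158)&(abs(w[:,0]-.483)<.06)&(abs(w[:,1]+.425)<.09)]
print(len(f),np.median(f[:,2]) if len(f) else 0,cv2.minAreaRect((f[:,:2]*1000).astype(np.float32)) if len(f)>5 else '')
go([.4827,-.4253,.106],np.radians(85.75))
E
```

```text
time: 1.15
tcp_pos: [0.4821, -0.4263, 0.2406]
eef_rot: [0.734, 0.679, -0.0, -0.0]
contact_force: [0.0, 0.3, 0.4]
gripper_width: 0.996
gripper_force: 0.0
[ 0.48212076 -0.42628116  0.24062213] [-9.45153640e+01 -4.82461344e-02  1.79996170e+02]
2415 0.14970001446116812 ((484.02825927734375, -424.7796630859375), (89.84207916259766, 15.442643165588379), 85.3637466430664)
d [0.0034 0.002  0.3368] a [-0.0002  0.0001 -0.0017]
```

View pics/w2.png

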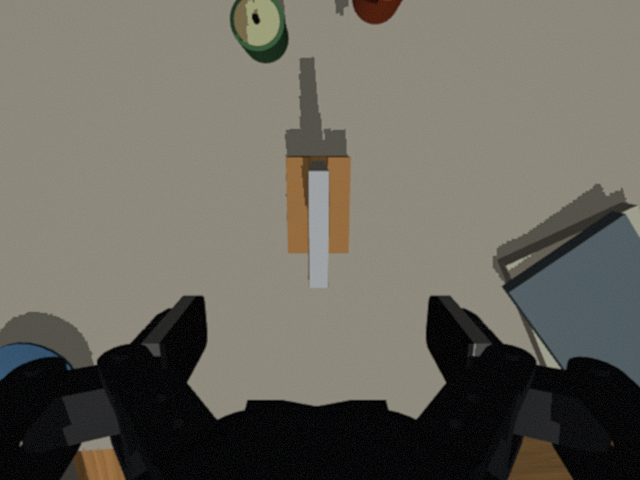

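The wrist view shows the frame edge at column 318, midway between the fingers (204 and 428), and square. I'll go down and close.

```bash
python3 -m pendant '[{"dx":0.003,"dy":0.003,"dz":0.06,"ax":0,"ay":0,"az":0,"hand":0},{"dx":0.003,"dy":0.003,"dz":0.12,"ax":0,"ay":0,"az":0,"hand":0},{"dx":0.003,"dy":0.003,"dz":0.18,"ax":0,"ay":0,"az":0,"hand":0},{"dx":0.003,"dy":0.003,"dz":0.24,"ax":0,"ay":0,"az":0,"hand":0},{"dx":0.003,"dy":0.003,"dz":0.3,"ax":0,"ay":0,"az":0,"hand":0},{"dx":0.003,"dy":0.003,"dz":0.337,"ax":0,"ay":0,"az":0,"hand":0},{"dx":0.003,"dy":0.003,"dz":0.337,"ax":0,"ay":0,"az":0,"hand":0.6},{"dx":0.003,"dy":0.003,"dz":0.337,"ax":0,"ay":0,"az":0,"hand":0.8},{"dx":0.003,"dy":0.003,"dz":0.337,"ax":0,"ay":0,"az":0,"hand":1},{"dx":0.003,"dy":0.003,"dz":0.337,"ax":0,"ay":0,"az":0,"hand":1}]'
python3 -m pendant '[{"dx":0,"dy":0,"dz":0,"ax":0,"ay":0,"az":0,"hand":1},{"dx":0,"dy":0,"dz":0,"ax":0,"ay":0,"az":0,"hand":1},{"dx":0,"dy":0,"dz":0,"ax":0,"ay":0,"az":0,"hand":1},{"dx":0,"dy":0,"dz":0,"ax":0,"ay":0,"az":0,"hand":1},{"dx":0,"dy":0,"dz":0,"ax":0,"ay":0,"az":0,"hand":1},{"dx":0,"dy":0,"dz":0,"ax":0,"ay":0,"az":0,"hand":1},{"dx":0,"dy":0,"dz":0,"ax":0,"ay":0,"az":0,"hand":1},{"dx":0,"dy":0,"dz":0,"ax":0,"ay":0,"az":0,"hand":1},{"dx":0,"dy":0,"dz":-0.03,"ax":0,"ay":0,"az":0,"hand":1},{"dx":0,"dy":0,"dz":-0.06,"ax":0,"ay":0,"az":0,"hand":1}]'
```

```text
time: 2.2
tcp_pos: [0.4849, -0.4252, 0.1078]
eef_rot: [0.733, 0.68, 0.0, 0.001]
contact_force: [1.1, 0.3, 0.7]
gripper_width: 0.327
gripper_force: 0.0
time: 3.2
tcp_pos: [0.4834, -0.4238, 0.1298]
eef_rot: [0.733, 0.68, -0.0, -0.001]
contact_force: [0.1, -1.1, -2.9]
gripper_width: 0.152
gripper_force: 60.6
```

```bash
cat >> h.py <<'E'
TY=np.radians(4.95); TR=R.from_euler('Z',TY); T0=np.array([.5018,.1895,0])
def ftarget(x,y,z,tilt,L=.096):
    F=TR*R.from_euler('Y',-np.radians(tilt)); 
    return T0+TR.apply([x,y,z])+F.apply([0,0,L]), F*R.from_euler('ZX',[np.pi/2,np.pi])
E
python3 - <<'E'
from h import *
p,q=ftarget(-.054,0,.150,12); print(p); go(p,rot=q)
go([r.observe()['tcp_pos'][0],r.observe()['tcp_pos'][1],.28])
E
```

```text
[0.42811632 0.1831183  0.24390217]
d [ 1.5033 -0.2517 -0.2824] a [-0.0671  0.0048 -0.0512]
d [ 0.0006 -0.0007 -0.3755] a [0. 0. 0.]
```

```bash
python3 -m pendant '[{"dx":0,"dy":0,"dz":-0.1,"ax":0,"ay":0,"az":0,"hand":1},{"dx":0,"dy":0,"dz":-0.2,"ax":0,"ay":0,"az":0,"hand":1},{"dx":0,"dy":0,"dz":-0.3,"ax":0,"ay":0,"az":0,"hand":1},{"dx":0.08,"dy":-0.01,"dz":-0.38,"ax":0,"ay":0,"az":-0.01,"hand":1},{"dx":0.18,"dy":-0.03,"dz":-0.38,"ax":-0.01,"ay":0,"az":-0.02,"hand":1},{"dx":0.28,"dy":-0.05,"dz":-0.38,"ax":-0.02,"ay":0,"az":-0.03,"hand":1},{"dx":0.38,"dy":-0.06,"dz":-0.38,"ax":-0.03,"ay":0,"az":-0.04,"hand":1},{"dx":0.48,"dy":-0.08,"dz":-0.38,"ax":-0.04,"ay":0,"az":-0.05,"hand":1},{"dx":0.58,"dy":-0.1,"dz":-0.38,"ax":-0.05,"ay":0,"az":-0.05,"hand":1},{"dx":0.65,"dy":-0.11,"dz":-0.38,"ax":-0.06,"ay":0,"az":-0.05,"hand":1}]'
python3 - <<'E'
from h import *
p,q=ftarget(-.054,0,.150,12); print(p); go(p,rot=q)
E
```

```text
time: 4.2
tcp_pos: [0.4591, -0.1585, 0.2825]
eef_rot: [0.673, 0.733, 0.064, 0.069]
contact_force: [-0.3, -0.1, -2.4]
gripper_width: 0.157
gripper_force: 60.6
[0.42811632 0.1831183  0.24390217]
d [ 0.8588 -0.0209  0.0812] a [-0.0068  0.0049  0.0003]
```

```bash
python3 -m pendant '[{"dx":0.1,"dy":-0.002,"dz":0,"ax":-0.001,"ay":0.001,"az":0,"hand":1},{"dx":0.2,"dy":-0.005,"dz":0,"ax":-0.002,"ay":0.002,"az":0,"hand":1},{"dx":0.3,"dy":-0.007,"dz":0,"ax":-0.003,"ay":0.002,"az":0,"hand":1},{"dx":0.4,"dy":-0.01,"dz":0.01,"ax":-0.004,"ay":0.003,"az":0,"hand":1},{"dx":0.5,"dy":-0.012,"dz":0.02,"ax":-0.005,"ay":0.004,"az":0,"hand":1},{"dx":0.6,"dy":-0.015,"dz":0.04,"ax":-0.006,"ay":0.005,"az":0,"hand":1},{"dx":0.7,"dy":-0.018,"dz":0.06,"ax":-0.007,"ay":0.005,"az":0,"hand":1},{"dx":0.79,"dy":-0.02,"dz":0.08,"ax":-0.007,"ay":0.005,"az":0,"hand":1},{"dx":0.859,"dy":-0.021,"dz":0.081,"ax":-0.007,"ay":0.005,"az":0,"hand":1},{"dx":0.859,"dy":-0.021,"dz":0.081,"ax":-0.007,"ay":0.005,"az":0,"hand":1}]'
python3 - <<'E'
from h import *
p,q=ftarget(-.054,0,.150,12)
go(p,rot=q)
o=r.observe();P=np.array(o['tcp_pos']);Q=R.from_quat(o['eef_rot'])
for n in('scene','wrist','top'):
    c=cam(n); w=cloud(c); cv2.imwrite(f'pics/{n}3.png',c['img'])
    l=Q.inv().apply(w.reshape(-1,3)-P)
    # frame points: near plane through tcp
    s=l[(abs(l[:,1])<.012)&(abs(l[:,0])<.06)&(l[:,2]>-.045)&(l[:,2]<.12)]
    if len(s): print(n,len(s),np.percentile(s,[.5,50,99.5],axis=0).round(4).tolist())
E
```

```text
time: 5.2
tcp_pos: [0.4265, 0.1864, 0.2433]
eef_rot: [0.669, 0.736, 0.077, 0.069]
contact_force: [0.2, 0.6, -1.9]
gripper_width: 0.148
gripper_force: 60.6
d [-0.0085  0.0035 -0.0008] a [-0.0004 -0.0011  0.0023]
scene 3475 [[-0.0442, -0.0064, -0.0432], [0.0055, 0.0075, 0.0187], [0.0455, 0.0107, 0.0969]]
wrist 8636 [[-0.0413, -0.0103, -0.044], [0.0116, 0.0008, -0.0419], [0.0446, 0.0103, 0.0787]]
top 488 [[-0.0505, -0.0082, -0.0449], [-0.0302, 0.0066, 0.0056], [0.0125, 0.0085, 0.0963]]
```

View pics/scene3.png

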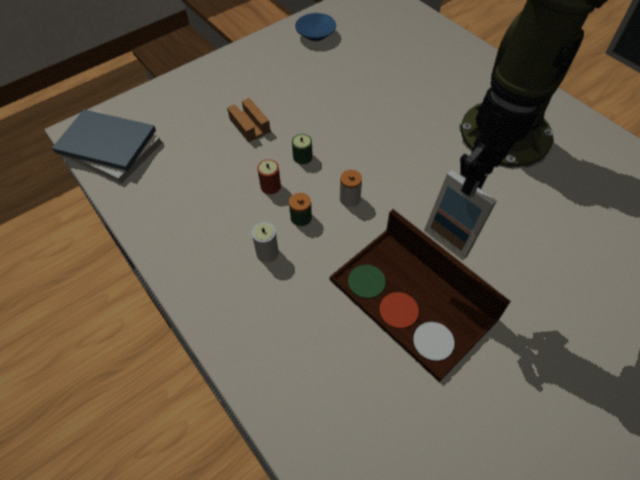

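The scene view shows the frame held square above the tray, picture side outwards (bottom edge about (450,250)). It is centred within 1 mm, with the bottom 96 mm past the TCP. I'll lower it in two steps.

```bash
python3 - <<'E'
from h import *
for z in (.1,.04,.013): p,q=ftarget(-.053,.001,z,12);go(p,rot=q)
E
```

```text
d [ 0.0094 -0.0247  0.1222] a [-0.0001  0.0001  0.0003]
d [ 0.0095 -0.0558  0.2689] a [-0.0001  0.0001  0.0003]
d [ 0.0095 -0.0698  0.335 ] a [-0.0001  0.0001  0.0003]
```

```bash
python3 -m pendant '[{"dx":0.009,"dy":-0.008,"dz":0.04,"ax":0,"ay":0,"az":0,"hand":1},{"dx":0.009,"dy":-0.016,"dz":0.08,"ax":0,"ay":0,"az":0,"hand":1},{"dx":0.009,"dy":-0.025,"dz":0.12,"ax":0,"ay":0,"az":0,"hand":1},{"dx":0.009,"dy":-0.033,"dz":0.16,"ax":0,"ay":0,"az":0,"hand":1},{"dx":0.009,"dy":-0.041,"dz":0.2,"ax":0,"ay":0,"az":0,"hand":1},{"dx":0.009,"dy":-0.05,"dz":0.24,"ax":0,"ay":0,"az":0,"hand":1},{"dx":0.009,"dy":-0.056,"dz":0.27,"ax":0,"ay":0,"az":0,"hand":1},{"dx":0.009,"dy":-0.062,"dz":0.3,"ax":0,"ay":0,"az":0,"hand":1},{"dx":0.009,"dy":-0.067,"dz":0.32,"ax":0,"ay":0,"az":0,"hand":1},{"dx":0.009,"dy":-0.067,"dz":0.32,"ax":0,"ay":0,"az":0,"hand":1}]'
python3 - <<'E'
from h import *
for n in('scene','wrist'):
    c=cam(n); cv2.imwrite(f'pics/{n}4.png',cv2.resize(c['img'][150:400,300:540],None,fx=2.2,fy=2.2) if n=='scene' else c['img'])
o=r.observe(); P=np.array(o['tcp_pos']);Q=R.from_quat(o['eef_rot']); print(o['contact_force'],P,TR.inv().apply(P+Q.apply([0,0,.096])-T0))
for z in (.013,.010): p,q=ftarget(-.053,.001,z,12);go(p,rot=q)
E
```

```text
time: 6.35
tcp_pos: [0.4291, 0.1828, 0.1118]
eef_rot: [0.673, 0.732, 0.076, 0.07]
contact_force: [0.6, -0.3, -2.8]
gripper_width: 0.153
gripper_force: 60.6
[ 0.35234915 -0.19502636 -2.37218163] [0.43007693 0.18352449 0.11328556] [-0.0519484   0.00026255  0.01939687]
d [ 0.0019 -0.0057  0.0151] a [ 0.0002 -0.0001 -0.0007]
d [ 0.0019 -0.0073  0.0224] a [ 0.0002 -0.0001 -0.0007]
```

View pics/scene4.png

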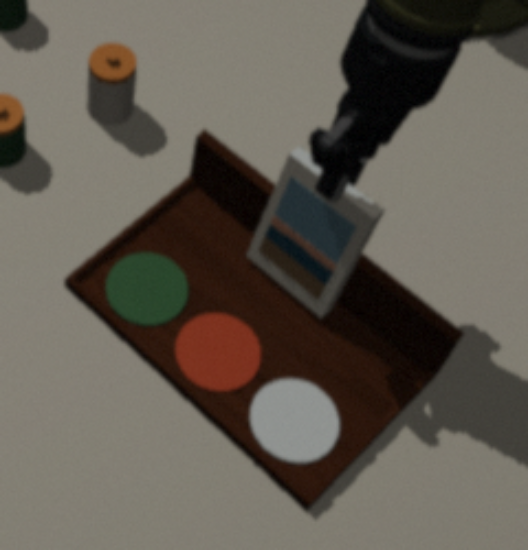

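The frame hovers just above the floor, middle of the panel (crop bottom edge (250,255)–(325,315)). I'll lower the last 9 mm gently.

```bash
python3 -m pendant '[{"dx":0.002,"dy":-0.002,"dz":0.005,"ax":0,"ay":0,"az":0,"hand":1},{"dx":0.002,"dy":-0.003,"dz":0.01,"ax":0,"ay":0,"az":0,"hand":1},{"dx":0.002,"dy":-0.005,"dz":0.014,"ax":0,"ay":0,"az":0,"hand":1},{"dx":0.002,"dy":-0.006,"dz":0.018,"ax":0,"ay":0,"az":0,"hand":1},{"dx":0.002,"dy":-0.007,"dz":0.021,"ax":0,"ay":0,"az":0,"hand":1},{"dx":0.002,"dy":-0.007,"dz":0.022,"ax":0,"ay":0,"az":0,"hand":1},{"dx":0.002,"dy":-0.007,"dz":0.022,"ax":0,"ay":0,"az":0,"hand":1},{"dx":0.002,"dy":-0.007,"dz":0.022,"ax":0,"ay":0,"az":0,"hand":1},{"dx":0.002,"dy":-0.007,"dz":0.022,"ax":0,"ay":0,"az":0,"hand":1},{"dx":0.002,"dy":-0.007,"dz":0.022,"ax":0,"ay":0,"az":0,"hand":1}]'
python3 - <<'E'
from h import *
o=r.observe(); P=np.array(o['tcp_pos']);Q=R.from_quat(o['eef_rot']); print(o['contact_force'],TR.inv().apply(P+Q.apply([0,0,.096])-T0))
E
```

```text
time: 7.45
tcp_pos: [0.4296, 0.1846, 0.1051]
eef_rot: [0.673, 0.732, 0.078, 0.071]
contact_force: [-2.0, -0.1, 6.3]
gripper_width: 0.155
gripper_force: 61.6
[-1.97051994 -0.09900579  6.28778689] [-0.05216824  0.00144457  0.01120314]
```

The frame rests on the floor with light contact. I'll open and withdraw along the tool axis.

```bash
python3 -m pendant '[{"dx":0,"dy":0,"dz":0,"ax":0,"ay":0,"az":0,"hand":0.8},{"dx":0,"dy":0,"dz":0,"ax":0,"ay":0,"az":0,"hand":0.7},{"dx":0,"dy":0,"dz":0,"ax":0,"ay":0,"az":0,"hand":0.6},{"dx":0,"dy":0,"dz":0,"ax":0,"ay":0,"az":0,"hand":0.5},{"dx":0,"dy":0,"dz":0,"ax":0,"ay":0,"az":0,"hand":0.4},{"dx":0,"dy":0,"dz":0,"ax":0,"ay":0,"az":0,"hand":0.4},{"dx":0,"dy":0,"dz":0,"ax":0,"ay":0,"az":0,"hand":0.4},{"dx":0,"dy":0,"dz":0,"ax":0,"ay":0,"az":0,"hand":0.4},{"dx":0,"dy":0,"dz":0,"ax":0,"ay":0,"az":0,"hand":0.4},{"dx":0,"dy":0,"dz":0,"ax":0,"ay":0,"az":0,"hand":0.4}]'
python3 - <<'E'
from h import *
for n in('scene','wrist'):
    c=cam(n); cv2.imwrite(f'pics/{n}5.png',c['img'][150:400,300:540] if n=='scene' else c['img'])
a=cv2.imread('pics/scene5.png'); b=cv2.imread('pics/wrist5.png'); 
cv2.imwrite('pics/five.png',np.hstack([cv2.resize(a,(400,416)),cv2.resize(b,(400,300))] if 0 else [cv2.resize(a,(400,400)),cv2.resize(b,(400,400))]))
E
```

```text
time: 8.45
tcp_pos: [0.4288, 0.1842, 0.1038]
eef_rot: [0.673, 0.732, 0.077, 0.071]
contact_force: [-0.0, 1.0, -0.0]
gripper_width: 0.605
gripper_force: 0.0
```

View pics/five.png

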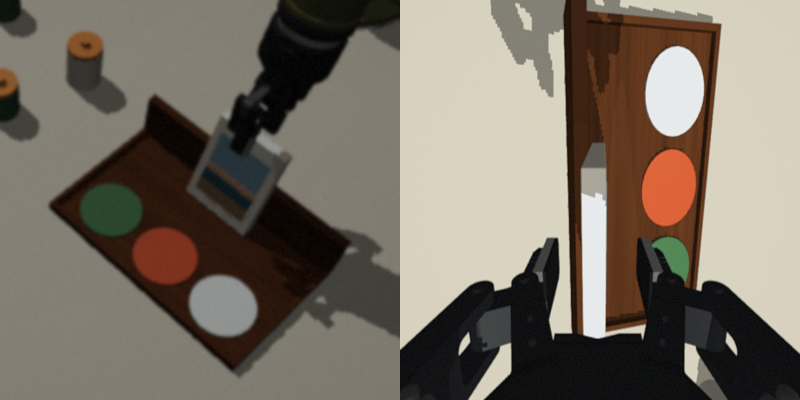

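The frame leans freely on the panel, with clearance on both sides between the fingers. Next I withdraw.

```bash
python3 -m pendant '[{"dx":0,"dy":0,"dz":-0.03,"ax":0,"ay":0,"az":0,"hand":0.4},{"dx":0,"dy":0,"dz":-0.08,"ax":0,"ay":0,"az":0,"hand":0.4},{"dx":0,"dy":0,"dz":-0.15,"ax":0,"ay":0,"az":0,"hand":0.4},{"dx":0,"dy":0,"dz":-0.22,"ax":0,"ay":0,"az":0,"hand":0.3},{"dx":0,"dy":0,"dz":-0.28,"ax":0,"ay":0,"az":0,"hand":0},{"dx":0,"dy":0,"dz":-0.32,"ax":0,"ay":0,"az":0,"hand":0},{"dx":0,"dy":0,"dz":-0.32,"ax":0,"ay":0,"az":0,"hand":0},{"dx":0,"dy":0,"dz":-0.32,"ax":0,"ay":0,"az":0,"hand":0},{"dx":0,"dy":0,"dz":-0.32,"ax":0,"ay":0,"az":0,"hand":0},{"dx":0,"dy":0,"dz":-0.32,"ax":0,"ay":0,"az":0,"hand":0}]'
python3 - <<'E'
from h import *
for n in('scene','top'):
    c=cam(n); w=cloud(c).reshape(-1,3); l=TR.inv().apply(w-T0)
    s=l[(abs(l[:,1])<.06)&(l[:,0]>-.11)&(l[:,0]<-.03)&(l[:,2]>.02)&(l[:,2]<.16)&(l[:,0]>-.0775)]
    if n=='scene': # picture face plane
        A=np.c_[s[:,1:],np.ones(len(s))]
        for _ in range(4):
            k=np.linalg.lstsq(A,s[:,0],rcond=None)[0]; e=abs(A@k-s[:,0]); m=e<max(.002,np.median(e)*2); A,s=A[m],s[m]
        print('tilt',np.degrees(np.arctan(-k[1])),'yaw',np.degrees(np.arctan(k[0])),'face x at floor',k[1]*.008+k[2],'y',np.percentile(s[:,1],[1,99]),len(s))
    else:
        s=l[(abs(l[:,1])<.06)&(l[:,0]>-.11)&(l[:,0]<-.03)&(l[:,2]>.125)&(l[:,2]<.16)]
        print(cv2.minAreaRect((s[:,:2]*1000).astype(np.float32)) if len(s)>9 else len(s))
go([.6655,-.0806,.2],np.radians(94.95))
E
```

```text
time: 9.55
tcp_pos: [0.4029, 0.1822, 0.2288]
eef_rot: [0.673, 0.732, 0.077, 0.071]
contact_force: [0.0, 0.3, 0.1]
gripper_width: 0.997
gripper_force: 0.0
tilt 13.135317052154285 yaw -0.30219232715064215 face x at floor -0.04404625883667738 y [-0.04180161  0.04661294] 1790
((-82.72796630859375, -1.5755844116210938), (86.60735321044922, 20.48747444152832), 89.12174224853516)
d [-0.7091  0.5711  0.1944] a [ 0.0665  0.0001 -0.0008]
```

The frame is tipped 13.1°, square within 0.3° and centred within 2 mm. On to the white candle.

```bash
python3 -m pendant '[{"dx":-0.09,"dy":0.07,"dz":0.02,"ax":0.01,"ay":0,"az":0,"hand":0},{"dx":-0.18,"dy":0.14,"dz":0.045,"ax":0.02,"ay":0,"az":0,"hand":0},{"dx":-0.27,"dy":0.21,"dz":0.07,"ax":0.03,"ay":0,"az":0,"hand":0},{"dx":-0.36,"dy":0.28,"dz":0.095,"ax":0.04,"ay":0,"az":0,"hand":0},{"dx":-0.45,"dy":0.36,"dz":0.12,"ax":0.05,"ay":0,"az":0,"hand":0},{"dx":-0.54,"dy":0.43,"dz":0.145,"ax":0.06,"ay":0,"az":0,"hand":0},{"dx":-0.62,"dy":0.5,"dz":0.17,"ax":0.066,"ay":0,"az":0,"hand":0},{"dx":-0.709,"dy":0.571,"dz":0.194,"ax":0.066,"ay":0,"az":-0.001,"hand":0},{"dx":-0.709,"dy":0.571,"dz":0.194,"ax":0.066,"ay":0,"az":-0.001,"hand":0},{"dx":-0.709,"dy":0.571,"dz":0.194,"ax":0.066,"ay":0,"az":-0.001,"hand":0}]'
cat >> h.py <<'E'
def circ(c,x,y,zt,d=.004):
    w=cloud(c).reshape(-1,3); s=w[(np.hypot(w[:,0]-x,w[:,1]-y)<.045)&(abs(w[:,2]-zt)<d)]
    return cv2.minEnclosingCircle((s[:,:2]*1000).astype(np.float32)),np.median(s[:,2]),len(s)
E
python3 - <<'E'
from h import *
c=cam('wrist'); cv2.imwrite('pics/w6.png',c['img']); print(circ(c,.6655,-.0806,.08))
go([.6655,-.0806,.042],np.radians(94.95))
E
```

```text
time: 10.65
tcp_pos: [0.6653, -0.0817, 0.1985]
eef_rot: [0.677, 0.736, -0.0, -0.0]
contact_force: [-0.4, 0.9, -0.2]
gripper_width: 0.998
gripper_force: 0.0
(((667.9703979492188, -79.85260009765625), 24.08594512939453), np.float64(0.08070040007085033), 2599)
d [-0.0022  0.0005  0.3935] a [ 0.     -0.0003  0.0001]
```

View pics/w6.png

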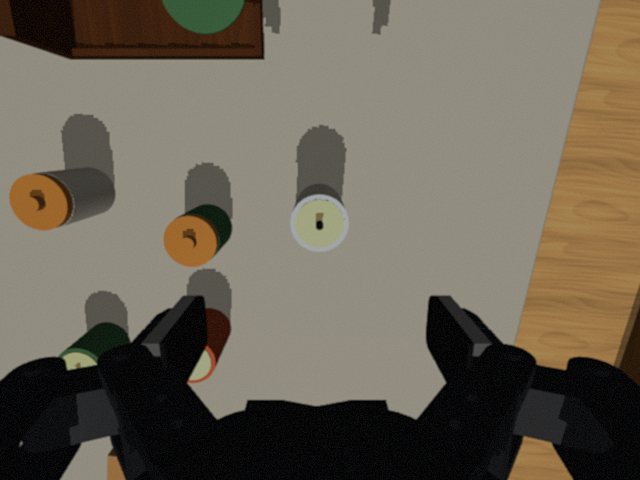

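The white candle's wick is at (319,224), centred between the fingers. I'll descend and grip.

```bash
python3 -m pendant '[{"dx":0,"dy":0.003,"dz":0.08,"ax":0,"ay":0,"az":0,"hand":0},{"dx":0,"dy":0.003,"dz":0.16,"ax":0,"ay":0,"az":0,"hand":0},{"dx":0,"dy":0.003,"dz":0.22,"ax":0,"ay":0,"az":0,"hand":0},{"dx":0,"dy":0.003,"dz":0.28,"ax":0,"ay":0,"az":0,"hand":0},{"dx":0,"dy":0.003,"dz":0.33,"ax":0,"ay":0,"az":0,"hand":0},{"dx":0,"dy":0.003,"dz":0.37,"ax":0,"ay":0,"az":0,"hand":0},{"dx":0,"dy":0.003,"dz":0.393,"ax":0,"ay":0,"az":0,"hand":0},{"dx":0,"dy":0.003,"dz":0.393,"ax":0,"ay":0,"az":0,"hand":0},{"dx":0,"dy":0.003,"dz":0.393,"ax":0,"ay":0,"az":0,"hand":0.2},{"dx":0,"dy":0.003,"dz":0.393,"ax":0,"ay":0,"az":0,"hand":0.3}]'
python3 -m pendant '[{"dx":0,"dy":0,"dz":0,"ax":0,"ay":0,"az":0,"hand":0.4},{"dx":0,"dy":0,"dz":0,"ax":0,"ay":0,"az":0,"hand":0.5},{"dx":0,"dy":0,"dz":0,"ax":0,"ay":0,"az":0,"hand":0.7},{"dx":0,"dy":0,"dz":0,"ax":0,"ay":0,"az":0,"hand":1},{"dx":0,"dy":0,"dz":0,"ax":0,"ay":0,"az":0,"hand":1},{"dx":0,"dy":0,"dz":0,"ax":0,"ay":0,"az":0,"hand":1},{"dx":0,"dy":0,"dz":-0.05,"ax":0,"ay":0,"az":0,"hand":1},{"dx":0,"dy":0,"dz":-0.15,"ax":0,"ay":0,"az":0,"hand":1},{"dx":0,"dy":0,"dz":-0.25,"ax":0,"ay":0,"az":0,"hand":1},{"dx":0,"dy":0,"dz":-0.35,"ax":0,"ay":0,"az":0,"hand":1}]'
python3 - <<'E'
from h import *
c=cam('wrist'); c=cam('top')
o=r.observe(); print(o['tcp_pos'])
p=T0+TR.apply([.04,.088,0]); print(p)
go([p[0],p[1],.2],np.radians(94.95))
E
```

```text
time: 11.7
tcp_pos: [0.6681, -0.08, 0.0444]
eef_rot: [0.676, 0.737, 0.001, 0.001]
contact_force: [0.2, -0.4, 0.0]
gripper_width: 0.708
gripper_force: 0.0
time: 12.7
tcp_pos: [0.6668, -0.08, 0.1849]
eef_rot: [0.676, 0.737, 0.001, 0.001]
contact_force: [-0.1, 0.1, 0.2]
gripper_width: -0.001
gripper_force: 0.0
[ 0.67093437 -0.08066193  0.19112839]
[0.53405761 0.28062325 0.        ]
d [ 0.9295 -0.2618 -0.0278] a [0.0046 0.0006 0.0003]
```

The gripper shut on nothing, so I'll look.

```bash
python3 - <<'E'
from h import *
c=cam('wrist'); s=cam('scene'); t=cam('top')
cv2.imwrite('pics/seven.png',np.hstack([cv2.resize(c['img'],(400,300)),cv2.resize(s['img'][100:340,180:500],(400,300))]))
for k,(x,y,z) in dict(cw=(.667,-.08,.08),ct=(.5555,-.2275,.066),cg=(.4415,-.255,.054)).items(): print(k,circ(t,x,y,z),circ(c,x,y,z))
E
```

```text
cw (((0.0, 0.0), 0.0), np.float64(nan), 0) (((669.4429931640625, -79.16551971435547), 24.11339569091797), np.float64(0.08108909167544753), 2735)
ct (((555.7567749023438, -227.6802215576172), 24.18743324279785), np.float64(0.06621307852817185), 272) (((550.275634765625, -212.8848876953125), 17.59164047241211), np.float64(0.06596533529270446), 270)
cg (((442.04931640625, -254.8216552734375), 24.06838035583496), np.float64(0.05466819267380748), 249) (((443.44561767578125, -253.73858642578125), 25.207862854003906), np.float64(0.054795704828815954), 1781)
  return _methods._mean(a, axis=axis, dtype=dtype,
  ret = ret.dtype.type(ret / rcount)
```

View pics/seven.png

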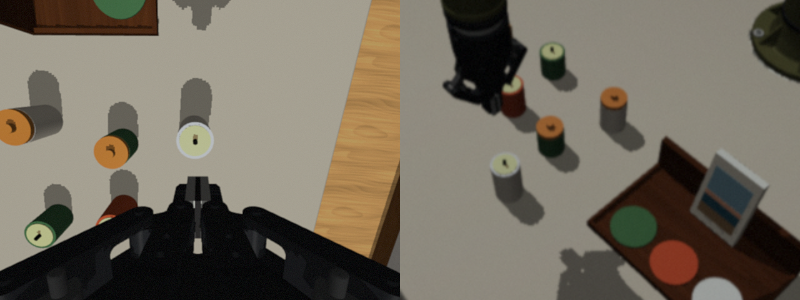

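The candle stands upright, only about 1–2 mm shifted, so the grip was high or hurried and slipped. I'll retry lower and check the grip before lifting.

```bash
python3 - <<'E'
from h import *
print(r.observe()['tcp_pos']); go([.668,-.0797,.025],np.radians(94.95))
E
```

```text
[ 0.66676857 -0.0799325   0.1829642 ]
d [3.000e-04 2.500e-03 3.949e-01] a [0.0005 0.     0.0003]
```

```bash
python3 -m pendant '[{"dx":0,"dy":0.003,"dz":0,"ax":0,"ay":0,"az":0,"hand":0},{"dx":0,"dy":0.003,"dz":0,"ax":0,"ay":0,"az":0,"hand":0},{"dx":0,"dy":0.003,"dz":0,"ax":0,"ay":0,"az":0,"hand":0},{"dx":0,"dy":0.003,"dz":0,"ax":0,"ay":0,"az":0,"hand":0},{"dx":0,"dy":0.003,"dz":0.08,"ax":0,"ay":0,"az":0,"hand":0},{"dx":0,"dy":0.003,"dz":0.16,"ax":0,"ay":0,"az":0,"hand":0},{"dx":0,"dy":0.003,"dz":0.24,"ax":0,"ay":0,"az":0,"hand":0},{"dx":0,"dy":0.003,"dz":0.31,"ax":0,"ay":0,"az":0,"hand":0},{"dx":0,"dy":0.003,"dz":0.36,"ax":0,"ay":0,"az":0,"hand":0},{"dx":0,"dy":0.003,"dz":0.395,"ax":0,"ay":0,"az":0,"hand":0}]'
python3 -m pendant '[{"dx":0,"dy":0,"dz":0,"ax":0,"ay":0,"az":0,"hand":0},{"dx":0,"dy":0,"dz":0,"ax":0,"ay":0,"az":0,"hand":0.2},{"dx":0,"dy":0,"dz":0,"ax":0,"ay":0,"az":0,"hand":0.3},{"dx":0,"dy":0,"dz":0,"ax":0,"ay":0,"az":0,"hand":0.4},{"dx":0,"dy":0,"dz":0,"ax":0,"ay":0,"az":0,"hand":0.5},{"dx":0,"dy":0,"dz":0,"ax":0,"ay":0,"az":0,"hand":0.7},{"dx":0,"dy":0,"dz":0,"ax":0,"ay":0,"az":0,"hand":1},{"dx":0,"dy":0,"dz":0,"ax":0,"ay":0,"az":0,"hand":1},{"dx":0,"dy":0,"dz":0,"ax":0,"ay":0,"az":0,"hand":1},{"dx":0,"dy":0,"dz":0,"ax":0,"ay":0,"az":0,"hand":1}]'
```

```text
time: 13.95
tcp_pos: [0.6672, -0.0797, 0.0228]
eef_rot: [0.676, 0.737, -0.0, -0.0]
contact_force: [0.0, -0.3, -0.1]
gripper_width: 0.998
gripper_force: 0.0
time: 14.95
tcp_pos: [0.6689, -0.0801, 0.0268]
eef_rot: [0.676, 0.737, 0.001, 0.001]
contact_force: [-1.7, 0.0, 6.2]
gripper_width: 0.539
gripper_force: 61.2
```

```bash
python3 -m pendant '[{"dx":0,"dy":0,"dz":-0.02,"ax":0,"ay":0,"az":0,"hand":1},{"dx":0,"dy":0,"dz":-0.05,"ax":0,"ay":0,"az":0,"hand":1},{"dx":0,"dy":0,"dz":-0.1,"ax":0,"ay":0,"az":0,"hand":1},{"dx":0,"dy":0,"dz":-0.15,"ax":0,"ay":0,"az":0,"hand":1},{"dx":0,"dy":0,"dz":-0.2,"ax":0,"ay":0,"az":0,"hand":1},{"dx":0,"dy":0,"dz":-0.26,"ax":0,"ay":0,"az":0,"hand":1},{"dx":0,"dy":0,"dz":-0.32,"ax":0,"ay":0,"az":0,"hand":1},{"dx":0,"dy":0,"dz":-0.38,"ax":0,"ay":0,"az":0,"hand":1},{"dx":0,"dy":0,"dz":-0.42,"ax":0,"ay":0,"az":0,"hand":1},{"dx":0,"dy":0,"dz":-0.42,"ax":0,"ay":0,"az":0,"hand":1}]'
python3 - <<'E'
from h import *
s=cam('scene');c=cam('wrist'); cv2.imwrite('pics/eight.png',np.hstack([cv2.resize(c['img'],(400,300)),cv2.resize(s['img'][100:340,180:500],(400,300))]))
o=r.observe(); print(o['tcp_pos'],o['gripper_width'],o['contact_force'])
p=T0+TR.apply([.04,.088,0]); go([p[0],p[1],.19],np.radians(94.95))
E
```

```text
time: 15.95
tcp_pos: [0.6698, -0.0801, 0.1964]
eef_rot: [0.675, 0.737, 0.002, 0.003]
contact_force: [-0.0, -0.8, -2.8]
gripper_width: 0.541
gripper_force: 61.9
[ 0.66779274 -0.07982786  0.1924988 ] 0.5410725807422516 [-0.15535623  0.1570317  -3.70176041]
d [ 0.9269 -0.2544  0.006 ] a [0.0003 0.     0.0003]
```

View pics/eight.png

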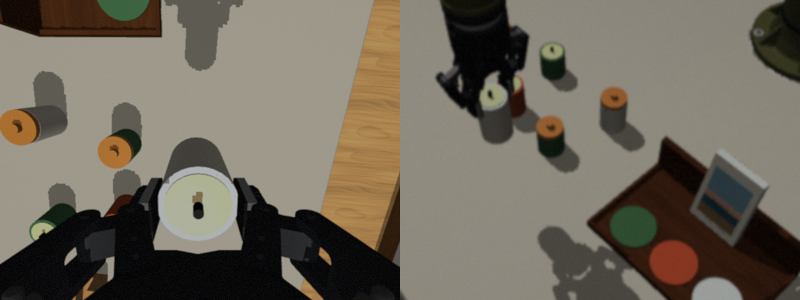

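The white candle is held, wick at (198,207) in the wrist view. I'll carry it to the white coaster.

```bash
python3 -m pendant '[{"dx":0.08,"dy":-0.02,"dz":0,"ax":0,"ay":0,"az":0,"hand":1},{"dx":0.18,"dy":-0.05,"dz":0,"ax":0,"ay":0,"az":0,"hand":1},{"dx":0.3,"dy":-0.08,"dz":0,"ax":0,"ay":0,"az":0,"hand":1},{"dx":0.42,"dy":-0.115,"dz":0,"ax":0,"ay":0,"az":0,"hand":1},{"dx":0.54,"dy":-0.15,"dz":0,"ax":0,"ay":0,"az":0,"hand":1},{"dx":0.65,"dy":-0.18,"dz":0,"ax":0,"ay":0,"az":0,"hand":1},{"dx":0.76,"dy":-0.21,"dz":0,"ax":0,"ay":0,"az":0,"hand":1},{"dx":0.85,"dy":-0.235,"dz":0,"ax":0,"ay":0,"az":0,"hand":1},{"dx":0.927,"dy":-0.254,"dz":0,"ax":0,"ay":0,"az":0,"hand":1},{"dx":0.927,"dy":-0.254,"dz":0,"ax":0,"ay":0,"az":0,"hand":1}]'
cat >> h.py <<'E'
def held(c,h):
    "offset of held candle's top centre from TCP, world axes, and its top z; h guess of top height above TCP"
    P=np.array(r.observe()['tcp_pos']); img=c['img'].astype(int); w=cloud(c)
    d=w-P; wax=(img[...,2]>150)&(img[...,1]>140)&(img[...,0]<img[...,2]-15)
    m=(np.hypot(d[...,0],d[...,1])<.035)&(d[...,2]>h-.015)&(d[...,2]<h+.006)&wax
    s=d[m]; return cv2.minEnclosingCircle((s[:,:2]*1000).astype(np.float32)),np.percentile(s[:,2],[5,50,95]),len(s)
E
python3 - <<'E'
from h import *
cam('top');c=cam('wrist'); print(held(c,.054)); print(r.observe()['tcp_pos'])
p=T0+TR.apply([.04,.088,0]); go([p[0],p[1],.039],np.radians(94.95))
E
```

```text
time: 17.05
tcp_pos: [0.5299, 0.2875, 0.1906]
eef_rot: [0.672, 0.741, -0.0, -0.002]
contact_force: [1.2, 0.2, -3.1]
gripper_width: 0.539
gripper_force: 62.1
(((2.4590673446655273, 7.311676502227783), 27.13083267211914), array([0.05319506, 0.05420012, 0.05522868]), 7984)
[0.53310044 0.28106634 0.19081272]
d [-0.0006  0.0028  0.3795] a [-0.0004  0.0006  0.0011]
```

```bash
sed -i 's/    s=d\[m\]; return.*/    s=d[m]; print(len(s),"mid",((np.percentile(s,2,axis=0)+np.percentile(s,98,axis=0))\/2).round(4),"mean",s.mean(0).round(4),"span",np.ptp(s,axis=0).round(3),r.observe()["tcp_pos"])/' h.py
python3 - <<'E'
from h import *
c=cam('wrist'); held(c,.054)
E
python3 -m pendant '[{"dx":-0.001,"dy":0.003,"dz":0.06,"ax":0,"ay":0,"az":0,"hand":1},{"dx":-0.001,"dy":0.003,"dz":0.12,"ax":0,"ay":0,"az":0,"hand":1},{"dx":-0.001,"dy":0.003,"dz":0.18,"ax":0,"ay":0,"az":0,"hand":1},{"dx":-0.001,"dy":0.003,"dz":0.23,"ax":0,"ay":0,"az":0,"hand":1},{"dx":-0.001,"dy":0.003,"dz":0.27,"ax":0,"ay":0,"az":0,"hand":1},{"dx":-0.001,"dy":0.003,"dz":0.3,"ax":0,"ay":0,"az":0,"hand":1},{"dx":-0.001,"dy":0.003,"dz":0.32,"ax":0,"ay":0,"az":0,"hand":1},{"dx":-0.001,"dy":0.003,"dz":0.34,"ax":0,"ay":0,"az":0,"hand":1},{"dx":-0.001,"dy":0.003,"dz":0.34,"ax":0,"ay":0,"az":0,"hand":1},{"dx":-0.001,"dy":0.003,"dz":0.34,"ax":0,"ay":0,"az":0,"hand":1}]'
python3 - <<'E'
from h import *
c=cam('wrist'); held(c,.054);s=cam('scene'); cv2.imwrite('pics/nine.png',np.hstack([cv2.resize(c['img'],(400,300)),cv2.resize(s['img'][180:420,300:620],(400,300))]))
p=T0+TR.apply([.04,.088,0]); go([p[0],p[1],.038],np.radians(94.95))
E
```

```text
7943 mid [-0.0002  0.0025  0.0541] mean [-0.0003  0.003   0.0541] span [0.048 0.041 0.017] [0.53401342 0.27954608 0.19114043]
time: 18.2
tcp_pos: [0.5363, 0.2804, 0.0572]
eef_rot: [0.676, 0.737, 0.001, 0.001]
contact_force: [0.4, 0.3, -2.3]
gripper_width: 0.539
gripper_force: 62.1
6771 mid [0.0002 0.0012 0.054 ] mean [0.0014 0.0037 0.0541] span [0.052 0.045 0.016] [0.53643438 0.28065772 0.05751747]
d [ 0.0003 -0.0063  0.0491] a [ 0.0009 -0.0002  0.0003]
```

View pics/nine.png

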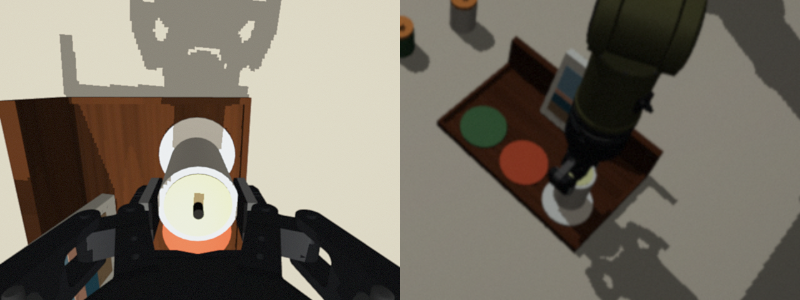

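The candle is over its coaster and about 2 mm off centre. I'll correct that and lower the last 20 mm.

```bash
python3 -m pendant '[{"dx":-0.004,"dy":-0.006,"dz":0.01,"ax":0,"ay":0,"az":0,"hand":1},{"dx":-0.004,"dy":-0.006,"dz":0.02,"ax":0,"ay":0,"az":0,"hand":1},{"dx":-0.004,"dy":-0.006,"dz":0.03,"ax":0,"ay":0,"az":0,"hand":1},{"dx":-0.004,"dy":-0.006,"dz":0.037,"ax":0,"ay":0,"az":0,"hand":1},{"dx":-0.004,"dy":-0.006,"dz":0.043,"ax":0,"ay":0,"az":0,"hand":1},{"dx":-0.004,"dy":-0.006,"dz":0.047,"ax":0,"ay":0,"az":0,"hand":1},{"dx":-0.004,"dy":-0.006,"dz":0.049,"ax":0,"ay":0,"az":0,"hand":1},{"dx":-0.004,"dy":-0.006,"dz":0.049,"ax":0,"ay":0,"az":0,"hand":1},{"dx":-0.004,"dy":-0.006,"dz":0.049,"ax":0,"ay":0,"az":0,"hand":1},{"dx":-0.004,"dy":-0.006,"dz":0.049,"ax":0,"ay":0,"az":0,"hand":1}]'
```

```text
time: 19.3
tcp_pos: [0.5336, 0.2788, 0.0378]
eef_rot: [0.675, 0.737, 0.001, 0.0]
contact_force: [-4.2, -1.0, 5.7]
gripper_width: 0.539
gripper_force: 62.8
```

```bash
python3 -m pendant '[{"dx":0,"dy":0,"dz":0,"ax":0,"ay":0,"az":0,"hand":0.35},{"dx":0,"dy":0,"dz":0,"ax":0,"ay":0,"az":0,"hand":0.25},{"dx":0,"dy":0,"dz":0,"ax":0,"ay":0,"az":0,"hand":0.15},{"dx":0,"dy":0,"dz":0,"ax":0,"ay":0,"az":0,"hand":0.1},{"dx":0,"dy":0,"dz":-0.03,"ax":0,"ay":0,"az":0,"hand":0.1},{"dx":0,"dy":0,"dz":-0.08,"ax":0,"ay":0,"az":0,"hand":0.1},{"dx":0,"dy":0,"dz":-0.15,"ax":0,"ay":0,"az":0,"hand":0.1},{"dx":0,"dy":0,"dz":-0.24,"ax":0,"ay":0,"az":0,"hand":0.1},{"dx":0,"dy":0,"dz":-0.33,"ax":0,"ay":0,"az":0,"hand":0},{"dx":0,"dy":0,"dz":-0.38,"ax":0,"ay":0,"az":0,"hand":0}]'
python3 - <<'E'
from h import *
t=cam('top');c=cam('wrist');p=T0+TR.apply([.04,.088,0]);print(p,circ(c,p[0],p[1],.091),circ(t,p[0],p[1],.091))
for a in ((.555,-.2276,.2),): go(a,np.radians(94.95))
E
```

```text
time: 20.3
tcp_pos: [0.535, 0.2793, 0.1939]
eef_rot: [0.676, 0.737, 0.003, 0.001]
contact_force: [1.1, 0.2, -0.5]
gripper_width: 0.999
gripper_force: 0.0
[0.53405761 0.28062325 0.        ] (((532.8583984375, 278.8305358886719), 24.19614601135254), np.float64(0.09165816018421655), 2809) (((530.5453491210938, 277.11480712890625), 24.34462547302246), np.float64(0.09171840711795579), 270)
d [-1.2678 -0.0626 -0.0191] a [ 0.0029 -0.0011  0.0003]
```

White stands within about 3 mm of centre. Terracotta is next, in two hops.

```bash
python3 -m pendant '[{"dx":-0.1,"dy":-0.005,"dz":-0.02,"ax":0.003,"ay":0,"az":0,"hand":0},{"dx":-0.22,"dy":-0.011,"dz":-0.02,"ax":0.003,"ay":0,"az":0,"hand":0},{"dx":-0.34,"dy":-0.017,"dz":-0.02,"ax":0.003,"ay":0,"az":0,"hand":0},{"dx":-0.46,"dy":-0.023,"dz":-0.02,"ax":0.003,"ay":0,"az":0,"hand":0},{"dx":-0.58,"dy":-0.029,"dz":-0.02,"ax":0.003,"ay":0,"az":0,"hand":0},{"dx":-0.7,"dy":-0.034,"dz":-0.02,"ax":0.003,"ay":0,"az":0,"hand":0},{"dx":-0.8,"dy":-0.039,"dz":-0.02,"ax":0.003,"ay":0,"az":0,"hand":0},{"dx":-0.88,"dy":-0.043,"dz":-0.02,"ax":0.003,"ay":0,"az":0,"hand":0},{"dx":-0.92,"dy":-0.045,"dz":-0.02,"ax":0.003,"ay":0,"az":0,"hand":0},{"dx":-0.92,"dy":-0.045,"dz":-0.02,"ax":0.003,"ay":0,"az":0,"hand":0}]'
python3 - <<'E'
from h import *
cam('top'); go((.555,-.2276,.2),np.radians(94.95))
E
```

```text
time: 21.4
tcp_pos: [0.5468, -0.0931, 0.1966]
eef_rot: [0.678, 0.735, -0.004, -0.003]
contact_force: [-0.3, -0.3, -0.4]
gripper_width: 0.998
gripper_force: 0.0
d [-0.3435 -0.0095 -0.0085] a [-0.0029 -0.0001 -0.0005]
```

```bash
python3 -m pendant '[{"dx":-0.07,"dy":-0.002,"dz":0,"ax":0,"ay":0,"az":0,"hand":0},{"dx":-0.15,"dy":-0.005,"dz":0,"ax":-0.001,"ay":0,"az":0,"hand":0},{"dx":-0.23,"dy":-0.007,"dz":0,"ax":-0.003,"ay":0,"az":0,"hand":0},{"dx":-0.3,"dy":-0.009,"dz":0,"ax":-0.003,"ay":0,"az":0,"hand":0},{"dx":-0.343,"dy":-0.009,"dz":0,"ax":-0.003,"ay":0,"az":0,"hand":0},{"dx":-0.343,"dy":-0.009,"dz":0,"ax":-0.003,"ay":0,"az":0,"hand":0},{"dx":-0.343,"dy":-0.009,"dz":0,"ax":-0.003,"ay":0,"az":0,"hand":0},{"dx":-0.343,"dy":-0.009,"dz":0,"ax":-0.003,"ay":0,"az":0,"hand":0},{"dx":-0.343,"dy":-0.009,"dz":0,"ax":-0.003,"ay":0,"az":0,"hand":0},{"dx":-0.343,"dy":-0.009,"dz":0,"ax":-0.003,"ay":0,"az":0,"hand":0}]'
python3 - <<'E'
from h import *
c=cam('wrist'); print(circ(c,.555,-.2276,.066)); print(r.observe()['tcp_pos']); go((.5556,-.2276,.013),np.radians(94.95))
E
```

```text
time: 22.45
tcp_pos: [0.5564, -0.2253, 0.1973]
eef_rot: [0.675, 0.738, 0.001, 0.0]
contact_force: [0.8, -0.8, -0.6]
gripper_width: 0.998
gripper_force: 0.0
(((557.5330200195312, -226.74269104003906), 24.05095100402832), np.float64(0.0666722531853749), 2381)
[ 0.55626356 -0.22564148  0.19732074]
d [-0.0048 -0.0029  0.4608] a [ 0.0006 -0.0001  0.0007]
```

```bash
python3 -m pendant '[{"dx":-0.003,"dy":0,"dz":0.06,"ax":0,"ay":0,"az":0,"hand":0},{"dx":-0.003,"dy":0,"dz":0.14,"ax":0,"ay":0,"az":0,"hand":0},{"dx":-0.003,"dy":0,"dz":0.22,"ax":0,"ay":0,"az":0,"hand":0},{"dx":-0.003,"dy":0,"dz":0.29,"ax":0,"ay":0,"az":0,"hand":0},{"dx":-0.003,"dy":0,"dz":0.35,"ax":0,"ay":0,"az":0,"hand":0},{"dx":-0.003,"dy":0,"dz":0.4,"ax":0,"ay":0,"az":0,"hand":0},{"dx":-0.003,"dy":0,"dz":0.43,"ax":0,"ay":0,"az":0,"hand":0},{"dx":-0.003,"dy":0,"dz":0.45,"ax":0,"ay":0,"az":0,"hand":0},{"dx":-0.003,"dy":0,"dz":0.461,"ax":0,"ay":0,"az":0,"hand":0},{"dx":-0.003,"dy":0,"dz":0.461,"ax":0,"ay":0,"az":0,"hand":0}]'
python3 -m pendant '[{"dx":0,"dy":0,"dz":0,"ax":0,"ay":0,"az":0,"hand":0},{"dx":0,"dy":0,"dz":0,"ax":0,"ay":0,"az":0,"hand":0.2},{"dx":0,"dy":0,"dz":0,"ax":0,"ay":0,"az":0,"hand":0.3},{"dx":0,"dy":0,"dz":0,"ax":0,"ay":0,"az":0,"hand":0.4},{"dx":0,"dy":0,"dz":0,"ax":0,"ay":0,"az":0,"hand":0.5},{"dx":0,"dy":0,"dz":0,"ax":0,"ay":0,"az":0,"hand":0.7},{"dx":0,"dy":0,"dz":0,"ax":0,"ay":0,"az":0,"hand":1},{"dx":0,"dy":0,"dz":0,"ax":0,"ay":0,"az":0,"hand":1},{"dx":0,"dy":0,"dz":0,"ax":0,"ay":0,"az":0,"hand":1},{"dx":0,"dy":0,"dz":0,"ax":0,"ay":0,"az":0,"hand":1}]'
python3 -m pendant '[{"dx":0,"dy":0,"dz":-0.02,"ax":0,"ay":0,"az":0,"hand":1},{"dx":0,"dy":0,"dz":-0.05,"ax":0,"ay":0,"az":0,"hand":1},{"dx":0,"dy":0,"dz":-0.1,"ax":0,"ay":0,"az":0,"hand":1},{"dx":0,"dy":0,"dz":-0.16,"ax":0,"ay":0,"az":0,"hand":1},{"dx":0,"dy":0,"dz":-0.22,"ax":0,"ay":0,"az":0,"hand":1},{"dx":0,"dy":0,"dz":-0.28,"ax":0,"ay":0,"az":0,"hand":1},{"dx":0,"dy":0,"dz":-0.34,"ax":0,"ay":0,"az":0,"hand":1},{"dx":0,"dy":0,"dz":-0.4,"ax":0,"ay":0,"az":0,"hand":1},{"dx":0,"dy":0,"dz":-0.45,"ax":0,"ay":0,"az":0,"hand":1},{"dx":0,"dy":0,"dz":-0.45,"ax":0,"ay":0,"az":0,"hand":1}]'
python3 - <<'E'
from h import *
cam('top');p=T0+TR.apply([.04,0,0]); print(r.observe()['tcp_pos'],p);go([p[0],p[1],.19],np.radians(94.95))
E
```

```text
time: 23.5
tcp_pos: [0.5566, -0.2278, 0.0129]
eef_rot: [0.676, 0.737, 0.001, 0.001]
contact_force: [-0.7, -0.3, 0.2]
gripper_width: 0.996
gripper_force: 0.0
time: 24.5
tcp_pos: [0.557, -0.2279, 0.0136]
eef_rot: [0.675, 0.737, 0.001, 0.001]
contact_force: [-0.8, 0.2, 5.5]
gripper_width: 0.539
gripper_force: 61.4
time: 25.5
tcp_pos: [0.5578, -0.2287, 0.1964]
eef_rot: [0.676, 0.737, 0.002, 0.003]
contact_force: [0.6, 0.4, -2.1]
gripper_width: 0.536
gripper_force: 62.2
[ 0.55673642 -0.22822248  0.19421516] [0.54165082 0.19295145 0.        ]
d [1.0522 0.0541 0.0096] a [0.0013 0.0003 0.0003]
```

```bash
python3 -m pendant '[{"dx":0.08,"dy":0.004,"dz":0,"ax":0,"ay":0,"az":0,"hand":1},{"dx":0.18,"dy":0.009,"dz":0,"ax":0,"ay":0,"az":0,"hand":1},{"dx":0.29,"dy":0.015,"dz":0,"ax":0,"ay":0,"az":0,"hand":1},{"dx":0.4,"dy":0.02,"dz":0,"ax":0,"ay":0,"az":0,"hand":1},{"dx":0.51,"dy":0.026,"dz":0,"ax":0,"ay":0,"az":0,"hand":1},{"dx":0.62,"dy":0.032,"dz":0,"ax":0,"ay":0,"az":0,"hand":1},{"dx":0.73,"dy":0.037,"dz":0,"ax":0,"ay":0,"az":0,"hand":1},{"dx":0.82,"dy":0.042,"dz":0,"ax":0,"ay":0,"az":0,"hand":1},{"dx":0.88,"dy":0.045,"dz":0,"ax":0,"ay":0,"az":0,"hand":1},{"dx":0.9,"dy":0.046,"dz":0,"ax":0,"ay":0,"az":0,"hand":1}]'
python3 - <<'E'
from h import *
cam('top');held(cam('wrist'),.053);p=T0+TR.apply([.04,0,0]);go([p[0],p[1],.045],np.radians(94.95))
E
```

```text
time: 26.55
tcp_pos: [0.5412, 0.1361, 0.1908]
eef_rot: [0.674, 0.739, -0.0, -0.001]
contact_force: [-0.8, -0.5, -2.3]
gripper_width: 0.541
gripper_force: 62.1
8245 mid [-0.0001  0.0036  0.0529] mean [-0.0001  0.0044  0.053 ] span [0.05  0.043 0.013] [0.5421525  0.13298961 0.19141964]
d [0.1497 0.0124 0.3659] a [-0.0003  0.0003  0.001 ]
```

```bash
python3 -m pendant '[{"dx":0.07,"dy":0.006,"dz":0,"ax":0,"ay":0,"az":0,"hand":1},{"dx":0.12,"dy":0.012,"dz":0,"ax":0,"ay":0,"az":0,"hand":1},{"dx":0.145,"dy":0.012,"dz":0.02,"ax":0,"ay":0,"az":0.001,"hand":1},{"dx":0.145,"dy":0.012,"dz":0.09,"ax":0,"ay":0,"az":0.001,"hand":1},{"dx":0.145,"dy":0.012,"dz":0.17,"ax":0,"ay":0,"az":0.001,"hand":1},{"dx":0.145,"dy":0.012,"dz":0.24,"ax":0,"ay":0,"az":0.001,"hand":1},{"dx":0.145,"dy":0.012,"dz":0.3,"ax":0,"ay":0,"az":0.001,"hand":1},{"dx":0.145,"dy":0.012,"dz":0.34,"ax":0,"ay":0,"az":0.001,"hand":1},{"dx":0.145,"dy":0.012,"dz":0.366,"ax":0,"ay":0,"az":0.001,"hand":1},{"dx":0.145,"dy":0.012,"dz":0.366,"ax":0,"ay":0,"az":0.001,"hand":1}]'
python3 - <<'E'
from h import *
cam('top');held(cam('wrist'),.053);p=T0+TR.apply([.04,0,0]);go([p[0],p[1]-.002,.0245],np.radians(94.95))
E
```

```text
time: 27.65
tcp_pos: [0.5419, 0.1882, 0.0444]
eef_rot: [0.677, 0.736, -0.001, 0.0]
contact_force: [-0.6, -0.5, -2.7]
gripper_width: 0.54
gripper_force: 62.1
5449 mid [-0.0006 -0.0011  0.0519] mean [0.0002 0.0035 0.052 ] span [0.045 0.047 0.009] [0.54356464 0.18976369 0.04679229]
d [ 0.0034 -0.0046  0.0557] a [ 0.0007  0.0001 -0.001 ]
```

```bash
python3 -m pendant '[{"dx":0.003,"dy":-0.005,"dz":0.01,"ax":0,"ay":0,"az":0,"hand":1},{"dx":0.003,"dy":-0.005,"dz":0.02,"ax":0,"ay":0,"az":0,"hand":1},{"dx":0.003,"dy":-0.005,"dz":0.03,"ax":0,"ay":0,"az":0,"hand":1},{"dx":0.003,"dy":-0.005,"dz":0.04,"ax":0,"ay":0,"az":0,"hand":1},{"dx":0.003,"dy":-0.005,"dz":0.047,"ax":0,"ay":0,"az":0,"hand":1},{"dx":0.003,"dy":-0.005,"dz":0.052,"ax":0,"ay":0,"az":0,"hand":1},{"dx":0.003,"dy":-0.005,"dz":0.055,"ax":0,"ay":0,"az":0,"hand":1},{"dx":0.003,"dy":-0.005,"dz":0.055,"ax":0,"ay":0,"az":0,"hand":1},{"dx":0.003,"dy":-0.005,"dz":0.055,"ax":0,"ay":0,"az":0,"hand":1},{"dx":0.003,"dy":-0.005,"dz":0.055,"ax":0,"ay":0,"az":0,"hand":1}]'
```

```text
time: 28.75
tcp_pos: [0.5409, 0.1917, 0.0246]
eef_rot: [0.677, 0.736, 0.0, 0.001]
contact_force: [-1.5, 0.2, 1.4]
gripper_width: 0.542
gripper_force: 62.4
```

Contact is made (the force rose by about 4 N), so I'll release and withdraw.

```bash
python3 -m pendant '[{"dx":0,"dy":0,"dz":0,"ax":0,"ay":0,"az":0,"hand":0.35},{"dx":0,"dy":0,"dz":0,"ax":0,"ay":0,"az":0,"hand":0.25},{"dx":0,"dy":0,"dz":0,"ax":0,"ay":0,"az":0,"hand":0.15},{"dx":0,"dy":0,"dz":0,"ax":0,"ay":0,"az":0,"hand":0.1},{"dx":0,"dy":0,"dz":-0.03,"ax":0,"ay":0,"az":0,"hand":0.1},{"dx":0,"dy":0,"dz":-0.08,"ax":0,"ay":0,"az":0,"hand":0.1},{"dx":0,"dy":0,"dz":-0.15,"ax":0,"ay":0,"az":0,"hand":0.1},{"dx":0,"dy":0,"dz":-0.24,"ax":0,"ay":0,"az":0,"hand":0.1},{"dx":0,"dy":0,"dz":-0.35,"ax":0,"ay":0,"az":0,"hand":0},{"dx":0,"dy":0,"dz":-0.43,"ax":0,"ay":0,"az":0,"hand":0}]'
python3 - <<'E'
from h import *
t=cam('top');c=cam('wrist');p=T0+TR.apply([.04,0,0]);print(p,circ(c,p[0],p[1],.077),circ(t,p[0],p[1],.077))
go((.4415,-.255,.2),np.radians(94.95))
E
```

```text
time: 29.75
tcp_pos: [0.5415, 0.1919, 0.2005]
eef_rot: [0.677, 0.736, 0.002, 0.001]
contact_force: [0.5, 0.8, -0.2]
gripper_width: 1.001
gripper_force: 0.0
[0.54165082 0.19295145 0.        ] (((541.8671264648438, 192.70248413085938), 24.178579330444336), np.float64(0.07767754634745111), 2425) (((539.90771484375, 191.24989318847656), 23.90988540649414), np.float64(0.07764834961888113), 244)
d [-1.0942e+00 -3.4950e-01  6.0000e-04] a [ 0.0039 -0.0011 -0.0007]
```

```bash
python3 -m pendant '[{"dx":-0.1,"dy":0,"dz":0,"ax":0.004,"ay":0,"az":0,"hand":0},{"dx":-0.21,"dy":-0.03,"dz":0,"ax":0.004,"ay":0,"az":0,"hand":0},{"dx":-0.32,"dy":-0.07,"dz":0,"ax":0.004,"ay":0,"az":0,"hand":0},{"dx":-0.43,"dy":-0.11,"dz":0,"ax":0.004,"ay":0,"az":0,"hand":0},{"dx":-0.54,"dy":-0.15,"dz":0,"ax":0.004,"ay":0,"az":0,"hand":0},{"dx":-0.65,"dy":-0.19,"dz":0,"ax":0.004,"ay":0,"az":0,"hand":0},{"dx":-0.76,"dy":-0.23,"dz":0,"ax":0.004,"ay":0,"az":0,"hand":0},{"dx":-0.86,"dy":-0.27,"dz":0,"ax":0.004,"ay":0,"az":0,"hand":0},{"dx":-0.94,"dy":-0.3,"dz":0,"ax":0.004,"ay":0,"az":0,"hand":0},{"dx":-0.98,"dy":-0.33,"dz":0,"ax":0.004,"ay":0,"az":0,"hand":0}]'
python3 - <<'E'
from h import *
cam('top'); c=cam('wrist'); print(circ(c,.4415,-.255,.054)); go((.4415,-.255,.15),np.radians(94.95))
E
```

```text
time: 30.85
tcp_pos: [0.4407, -0.2136, 0.1965]
eef_rot: [0.678, 0.735, -0.004, -0.003]
contact_force: [-0.0, 1.0, -0.5]
gripper_width: 0.996
gripper_force: 0.0
(((443.7248840332031, -253.8681640625), 24.30270767211914), np.float64(0.054686887116504546), 2058)
d [-0.1041 -0.0035  0.1162] a [-0.0036  0.0002 -0.0027]
```

```bash
python3 -m pendant '[{"dx":-0.05,"dy":0,"dz":0.02,"ax":-0.004,"ay":0,"az":-0.003,"hand":0},{"dx":-0.1,"dy":0,"dz":0.05,"ax":-0.004,"ay":0,"az":-0.003,"hand":0},{"dx":-0.103,"dy":-0.001,"dz":0.09,"ax":-0.004,"ay":0,"az":-0.003,"hand":0},{"dx":-0.103,"dy":-0.001,"dz":0.116,"ax":-0.004,"ay":0,"az":-0.003,"hand":0},{"dx":-0.103,"dy":-0.001,"dz":0.116,"ax":-0.004,"ay":0,"az":-0.003,"hand":0},{"dx":-0.103,"dy":-0.001,"dz":0.116,"ax":-0.004,"ay":0,"az":-0.003,"hand":0},{"dx":-0.103,"dy":-0.001,"dz":0.116,"ax":-0.004,"ay":0,"az":-0.003,"hand":0},{"dx":-0.103,"dy":-0.001,"dz":0.116,"ax":-0.004,"ay":0,"az":-0.003,"hand":0},{"dx":-0.103,"dy":-0.001,"dz":0.116,"ax":-0.004,"ay":0,"az":-0.003,"hand":0},{"dx":-0.103,"dy":-0.001,"dz":0.116,"ax":-0.004,"ay":0,"az":-0.003,"hand":0}]'
python3 - <<'E'
from h import *
c=cam('wrist'); print(circ(c,.4415,-.255,.054)); go((.4423,-.2546,.008),np.radians(94.95))
E
```

```text
time: 31.95
tcp_pos: [0.4449, -0.2512, 0.1502]
eef_rot: [0.673, 0.739, 0.001, 0.001]
contact_force: [0.7, 0.1, -0.2]
gripper_width: 0.997
gripper_force: 0.0
(((443.7319030761719, -253.7908172607422), 24.12303924560547), np.float64(0.05466238964393585), 2964)
d [-0.0078 -0.0078  0.3552] a [0.0006 0.     0.0023]
```

```bash
python3 -m pendant '[{"dx":-0.008,"dy":-0.007,"dz":0.05,"ax":0,"ay":0,"az":0.002,"hand":0},{"dx":-0.008,"dy":-0.007,"dz":0.1,"ax":0,"ay":0,"az":0.002,"hand":0},{"dx":-0.008,"dy":-0.007,"dz":0.16,"ax":0,"ay":0,"az":0.002,"hand":0},{"dx":-0.008,"dy":-0.007,"dz":0.22,"ax":0,"ay":0,"az":0.002,"hand":0},{"dx":-0.008,"dy":-0.007,"dz":0.27,"ax":0,"ay":0,"az":0.002,"hand":0},{"dx":-0.008,"dy":-0.007,"dz":0.31,"ax":0,"ay":0,"az":0.002,"hand":0},{"dx":-0.008,"dy":-0.007,"dz":0.335,"ax":0,"ay":0,"az":0.002,"hand":0},{"dx":-0.008,"dy":-0.007,"dz":0.35,"ax":0,"ay":0,"az":0.002,"hand":0},{"dx":-0.008,"dy":-0.007,"dz":0.35,"ax":0,"ay":0,"az":0.002,"hand":0},{"dx":-0.008,"dy":-0.007,"dz":0.35,"ax":0,"ay":0,"az":0.002,"hand":0}]'
python3 -m pendant '[{"dx":0,"dy":0,"dz":0,"ax":0,"ay":0,"az":0,"hand":0},{"dx":0,"dy":0,"dz":0,"ax":0,"ay":0,"az":0,"hand":0.2},{"dx":0,"dy":0,"dz":0,"ax":0,"ay":0,"az":0,"hand":0.3},{"dx":0,"dy":0,"dz":0,"ax":0,"ay":0,"az":0,"hand":0.4},{"dx":0,"dy":0,"dz":0,"ax":0,"ay":0,"az":0,"hand":0.5},{"dx":0,"dy":0,"dz":0,"ax":0,"ay":0,"az":0,"hand":0.7},{"dx":0,"dy":0,"dz":0,"ax":0,"ay":0,"az":0,"hand":1},{"dx":0,"dy":0,"dz":0,"ax":0,"ay":0,"az":0,"hand":1},{"dx":0,"dy":0,"dz":0,"ax":0,"ay":0,"az":0,"hand":1},{"dx":0,"dy":0,"dz":0,"ax":0,"ay":0,"az":0,"hand":1}]'
python3 -m pendant '[{"dx":0,"dy":0,"dz":-0.02,"ax":0,"ay":0,"az":0,"hand":1},{"dx":0,"dy":0,"dz":-0.05,"ax":0,"ay":0,"az":0,"hand":1},{"dx":0,"dy":0,"dz":-0.1,"ax":0,"ay":0,"az":0,"hand":1},{"dx":0,"dy":0,"dz":-0.16,"ax":0,"ay":0,"az":0,"hand":1},{"dx":0,"dy":0,"dz":-0.22,"ax":0,"ay":0,"az":0,"hand":1},{"dx":0,"dy":0,"dz":-0.28,"ax":0,"ay":0,"az":0,"hand":1},{"dx":0,"dy":0,"dz":-0.34,"ax":0,"ay":0,"az":0,"hand":1},{"dx":0,"dy":0,"dz":-0.4,"ax":0,"ay":0,"az":0,"hand":1},{"dx":0,"dy":0,"dz":-0.45,"ax":0,"ay":0,"az":0,"hand":1},{"dx":0,"dy":0,"dz":-0.45,"ax":0,"ay":0,"az":0,"hand":1}]'
python3 - <<'E'
from h import *
cam('top');p=T0+TR.apply([.04,-.088,0]); print(r.observe()['tcp_pos'],p);go([p[0],p[1],.19],np.radians(94.95))
E
```

```text
time: 33.0
tcp_pos: [0.443, -0.2549, 0.0105]
eef_rot: [0.676, 0.737, 0.001, 0.001]
contact_force: [0.5, 0.2, 0.3]
gripper_width: 1.0
gripper_force: 0.0
time: 34.0
tcp_pos: [0.4429, -0.2547, 0.0106]
eef_rot: [0.675, 0.737, 0.001, 0.001]
contact_force: [-0.8, 1.5, 5.7]
gripper_width: 0.529
gripper_force: 60.5
time: 35.0
tcp_pos: [0.4438, -0.2557, 0.1933]
eef_rot: [0.676, 0.737, 0.002, 0.003]
contact_force: [0.7, -1.0, -2.1]
gripper_width: 0.532
gripper_force: 62.0
[ 0.44279852 -0.25512834  0.19122404] [0.54924402 0.10527966 0.        ]
d [0.8744 0.3436 0.0036] a [0.0014 0.0004 0.0003]
```

```bash
python3 -m pendant '[{"dx":0.08,"dy":0.03,"dz":0,"ax":0,"ay":0,"az":0,"hand":1},{"dx":0.18,"dy":0.07,"dz":0,"ax":0,"ay":0,"az":0,"hand":1},{"dx":0.28,"dy":0.11,"dz":0,"ax":0,"ay":0,"az":0,"hand":1},{"dx":0.38,"dy":0.15,"dz":0,"ax":0,"ay":0,"az":0,"hand":1},{"dx":0.48,"dy":0.19,"dz":0,"ax":0,"ay":0,"az":0,"hand":1},{"dx":0.58,"dy":0.23,"dz":0,"ax":0,"ay":0,"az":0,"hand":1},{"dx":0.68,"dy":0.27,"dz":0,"ax":0,"ay":0,"az":0,"hand":1},{"dx":0.78,"dy":0.305,"dz":0,"ax":0,"ay":0,"az":0,"hand":1},{"dx":0.84,"dy":0.33,"dz":0,"ax":0,"ay":0,"az":0,"hand":1},{"dx":0.871,"dy":0.344,"dz":0,"ax":0,"ay":0,"az":0,"hand":1}]'
python3 - <<'E'
from h import *
cam('top');held(cam('wrist'),.044);p=T0+TR.apply([.04,-.088,0]);go([p[0],p[1]-.001,.045],np.radians(94.95))
E
```

```text
time: 36.05
tcp_pos: [0.5478, 0.1076, 0.188]
eef_rot: [0.674, 0.739, -0.001, -0.001]
contact_force: [-0.7, 0.6, -3.3]
gripper_width: 0.53
gripper_force: 62.0
7217 mid [0.0007 0.0036 0.044 ] mean [0.0006 0.0043 0.044 ] span [0.05  0.043 0.019] [0.54815428 0.105918   0.18851878]
d [-0.0042  0.0027  0.3588] a [-0.0003  0.0001  0.0013]
```

```bash
python3 -m pendant '[{"dx":-0.005,"dy":0.003,"dz":0.05,"ax":0,"ay":0,"az":0.001,"hand":1},{"dx":-0.005,"dy":0.003,"dz":0.11,"ax":0,"ay":0,"az":0.001,"hand":1},{"dx":-0.005,"dy":0.003,"dz":0.18,"ax":0,"ay":0,"az":0.001,"hand":1},{"dx":-0.005,"dy":0.003,"dz":0.24,"ax":0,"ay":0,"az":0.001,"hand":1},{"dx":-0.005,"dy":0.003,"dz":0.29,"ax":0,"ay":0,"az":0.001,"hand":1},{"dx":-0.005,"dy":0.003,"dz":0.33,"ax":0,"ay":0,"az":0.001,"hand":1},{"dx":-0.005,"dy":0.003,"dz":0.359,"ax":0,"ay":0,"az":0.001,"hand":1},{"dx":-0.005,"dy":0.003,"dz":0.359,"ax":0,"ay":0,"az":0.001,"hand":1},{"dx":-0.005,"dy":0.003,"dz":0.359,"ax":0,"ay":0,"az":0.001,"hand":1},{"dx":-0.005,"dy":0.003,"dz":0.359,"ax":0,"ay":0,"az":0.001,"hand":1}]'
python3 - <<'E'
from h import *
p=T0+TR.apply([.04,-.088,0]);print(r.observe()['tcp_pos']);go([p[0],p[1]-.0015,.0225],np.radians(94.95))
E
```

```text
time: 37.15
tcp_pos: [0.5513, 0.1023, 0.0476]
eef_rot: [0.677, 0.736, 0.001, 0.001]
contact_force: [0.9, -0.2, -2.6]
gripper_width: 0.533
gripper_force: 61.9
[0.5512937  0.10227811 0.04759167]
d [ 0.0042 -0.005   0.0627] a [ 0.0011 -0.     -0.0008]
```

```bash
python3 -m pendant '[{"dx":0.004,"dy":-0.005,"dz":0.01,"ax":0,"ay":0,"az":0,"hand":1},{"dx":0.004,"dy":-0.005,"dz":0.02,"ax":0,"ay":0,"az":0,"hand":1},{"dx":0.004,"dy":-0.005,"dz":0.03,"ax":0,"ay":0,"az":0,"hand":1},{"dx":0.004,"dy":-0.005,"dz":0.04,"ax":0,"ay":0,"az":0,"hand":1},{"dx":0.004,"dy":-0.005,"dz":0.048,"ax":0,"ay":0,"az":0,"hand":1},{"dx":0.004,"dy":-0.005,"dz":0.055,"ax":0,"ay":0,"az":0,"hand":1},{"dx":0.004,"dy":-0.005,"dz":0.06,"ax":0,"ay":0,"az":0,"hand":1},{"dx":0.004,"dy":-0.005,"dz":0.062,"ax":0,"ay":0,"az":0,"hand":1},{"dx":0.004,"dy":-0.005,"dz":0.062,"ax":0,"ay":0,"az":0,"hand":1},{"dx":0.004,"dy":-0.005,"dz":0.062,"ax":0,"ay":0,"az":0,"hand":1}]'
```

```text
time: 38.15
tcp_pos: [0.5484, 0.104, 0.0217]
eef_rot: [0.677, 0.736, 0.001, 0.001]
contact_force: [-0.1, -0.5, -2.3]
gripper_width: 0.532
gripper_force: 62.0
```

There's no contact yet, so I'll lower another 1.6 mm.

```bash
python3 -m pendant '[{"dx":0,"dy":0,"dz":0.001,"ax":0,"ay":0,"az":0,"hand":1},{"dx":0,"dy":0,"dz":0.002,"ax":0,"ay":0,"az":0,"hand":1},{"dx":0,"dy":0,"dz":0.003,"ax":0,"ay":0,"az":0,"hand":1},{"dx":0,"dy":0,"dz":0.004,"ax":0,"ay":0,"az":0,"hand":1},{"dx":0,"dy":0,"dz":0.004,"ax":0,"ay":0,"az":0,"hand":1},{"dx":0,"dy":0,"dz":0.004,"ax":0,"ay":0,"az":0,"hand":1},{"dx":0,"dy":0,"dz":0.004,"ax":0,"ay":0,"az":0,"hand":1},{"dx":0,"dy":0,"dz":0.004,"ax":0,"ay":0,"az":0,"hand":1},{"dx":0,"dy":0,"dz":0.004,"ax":0,"ay":0,"az":0,"hand":1},{"dx":0,"dy":0,"dz":0.004,"ax":0,"ay":0,"az":0,"hand":1}]'
```

```text
time: 39.15
tcp_pos: [0.5486, 0.104, 0.0215]
eef_rot: [0.677, 0.736, 0.001, 0.001]
contact_force: [-3.8, -1.4, 9.1]
gripper_width: 0.534
gripper_force: 63.2
```

Contact. I'll release and withdraw upwards.

```bash
python3 -m pendant '[{"dx":0,"dy":0,"dz":0,"ax":0,"ay":0,"az":0,"hand":0.35},{"dx":0,"dy":0,"dz":0,"ax":0,"ay":0,"az":0,"hand":0.25},{"dx":0,"dy":0,"dz":0,"ax":0,"ay":0,"az":0,"hand":0.15},{"dx":0,"dy":0,"dz":0,"ax":0,"ay":0,"az":0,"hand":0.1},{"dx":0,"dy":0,"dz":-0.03,"ax":0,"ay":0,"az":0,"hand":0.1},{"dx":0,"dy":0,"dz":-0.08,"ax":0,"ay":0,"az":0,"hand":0.1},{"dx":0,"dy":0,"dz":-0.15,"ax":0,"ay":0,"az":0,"hand":0.1},{"dx":0,"dy":0,"dz":-0.24,"ax":0,"ay":0,"az":0,"hand":0.1},{"dx":0,"dy":0,"dz":-0.35,"ax":0,"ay":0,"az":0,"hand":0},{"dx":0,"dy":0,"dz":-0.45,"ax":0,"ay":0,"az":0,"hand":0}]'
python3 -m pendant '[{"dx":-0.05,"dy":0,"dz":-0.05,"ax":0,"ay":0,"az":0,"hand":0},{"dx":-0.12,"dy":0,"dz":-0.1,"ax":0,"ay":0,"az":0,"hand":0},{"dx":-0.22,"dy":0,"dz":-0.15,"ax":0,"ay":0,"az":0,"hand":0},{"dx":-0.32,"dy":0,"dz":-0.15,"ax":0,"ay":0,"az":0,"hand":0},{"dx":-0.42,"dy":0,"dz":-0.15,"ax":0,"ay":0,"az":0,"hand":0},{"dx":-0.52,"dy":0,"dz":-0.15,"ax":0,"ay":0,"az":0,"hand":0},{"dx":-0.6,"dy":0,"dz":-0.15,"ax":0,"ay":0,"az":0,"hand":0},{"dx":-0.6,"dy":0,"dz":-0.15,"ax":0,"ay":0,"az":0,"hand":0},{"dx":-0.6,"dy":0,"dz":-0.15,"ax":0,"ay":0,"az":0,"hand":0},{"dx":-0.6,"dy":0,"dz":-0.15,"ax":0,"ay":0,"az":0,"hand":0}]'
python3 - <<'E'
from h import *
t=cam('top');s=cam('scene')
for n,y,z in(('w',.088,.091),('t',0,.077),('g',-.088,.065)):
    p=T0+TR.apply([.04,y,0]);print(n,p*1000,circ(t,p[0],p[1],z))
w=cloud(s).reshape(-1,3); l=TR.inv().apply(w-T0); q=l[(abs(l[:,1])<.06)&(l[:,0]>-.0775)&(l[:,0]<-.03)&(l[:,2]>.06)&(l[:,2]<.16)]
k=np.linalg.lstsq(np.c_[q[:,1:],np.ones(len(q))],q[:,0],rcond=None)[0]; print('tilt',np.degrees(np.arctan(-k[1])),np.percentile(q[:,1],[1,99]))
cv2.imwrite('pics/end.png',s['img'])
E
```

```text
time: 40.15
tcp_pos: [0.5481, 0.1039, 0.203]
eef_rot: [0.677, 0.736, 0.001, 0.001]
contact_force: [0.8, -0.3, -0.4]
gripper_width: 0.996
gripper_force: 0.0
time: 41.15
tcp_pos: [0.5684, -0.1335, 0.2604]
eef_rot: [0.676, 0.737, 0.001, 0.0]
contact_force: [0.9, 0.8, -0.2]
gripper_width: 0.996
gripper_force: 0.0
w [534.05761487 280.62324776   0.        ] (((530.1536254882812, 277.889892578125), 24.240968704223633), np.float64(0.091750645531252), 256)
t [541.65081506 192.95145463   0.        ] (((539.7703247070312, 191.15354919433594), 24.11614227294922), np.float64(0.07770531242226608), 269)
g [549.24401525 105.2796615    0.        ] (((547.7955932617188, 103.41761016845703), 24.03097152709961), np.float64(0.06526222482804553), 262)
tilt 11.625624749084404 [-0.05186848  0.05386341]
```

View pics/end.png

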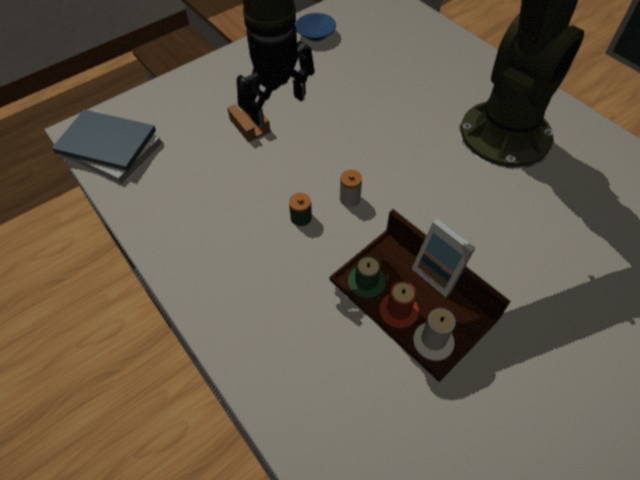

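The scene view shows the frame leaning mid-panel, with each candle on its own coaster at (368,275), (402,300) and (438,328). The lidded jars are untouched at (300,208) and (350,187), and all measured offsets are under 5 mm. Handing in.

```bash
python3 -c "
from cell import r
print(r.sign_off())"
```

```text
the job is handed in; nothing more can be done
None
```

The job is handed in, though the hand-in gave no verdict: by the last camera check the frame leans square against the middle of the back panel, tipped back about 12°, each candle is within 5 mm of its coaster's centre, and both lidded jars were left alone.

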